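Tidy the toy engine display under its dust cover

ROBOT

A 6-joint arm with a two-finger parallel gripper is mounted at the origin on the work surface. World frame = base frame: x ahead of the robot, y to its left, z up, the work surface at z = 0. Lengths are in mm, angles in rad, forces in N, time in s.
With the tool pointing down it reaches from about 275 to 775 mm from the base axis. Payload 14.6 kg.
Tool frame: the origin (TCP) lies at the very end of the fingers, on their centre line; the grasp point (between the pads) lies 19 mm behind it; z points along the fingers, y is the line along which they close (so a half turn about z gives the same grasp; the last joint's range is limited). The gripper opens to 85 mm and grips with 20 to 120 N. Pads are 22 mm wide; open, the fingers measure 114 mm over their backs; the gripper's body (76 mm by 85 mm) begins 54 mm behind the grasp point. The pads swing forward as they close: fully open they stand 13 mm farther back than shut.
Start: joints at [1.03, 0.263, -0.048, 1.259, 0, 1.415], TCP at [197.562, 486.413, 231.278] pointing down, gripper open.
Joint ranges: [-2.65, 2.65], [-0.89, 1.7], [-1.18, 1.37], [-2.13, 2.11], [-1.35, 1.29], [-3.14, 3.14]. Speed limits (rad/s): [1.89, 1.89, 2.57, 2.79, 3.14, 3.14].

INTERFACE

Orientations are given as a rotation vector (axis times angle).
In Python, from workcell import * gives the robot as it stands.
- The arm moves only by the shell command python3 -m pendant 'ROWS' [FORCE]. ROWS is JSON, a list of rows, each a list of 5 numbers: the shift along the tool's x, y, z in mm, then the turn about the tool's z in degrees, then the finger opening in mm, from 0 to 85.4. In form: [[x, y, z, yaw, claw], ...]. A call has exactly 5 rows; each row shifts and turns the commanded pose from where the row before left it, along the tool's axes as they then stand; what a row does not reach is not made up. A row lasts 1/12 s, in which the tool goes at most 41.7 mm and 7.16 degrees, less where a joint would pass 70% of its speed; a pose out of reach is approached as far as the arm can. A call is refused whole if a number of a shift passes 41.7 or a number of a turn 7.16, either way. A call with a gripper value outside its range is refused whole. The fingers move at their own pace and stop on an object; FORCE is the grip in N (left out, the last holds). Time passes only in rows, so rows that do not move let the fingers close, or fill a call up. It gives the time, the measured TCP pose, the force, the opening and the grip force at its end, in the units of the state.
- observe(): the state, without advancing time (a new reading comes with each control period).
- snapshot(name): name is "scene" or "top" or "wrist"; returns a dict with "pixels" (384x512x3 uint8, red, green, blue), "fx", "fy", "cx", "cy" (pixels), "dist" ([k1, k2, p1, p2, k3] as OpenCV has them; the pictures are not rectified), "R" (3x3) and "t" (3): a world point X has camera coordinates R X + t. Camera axes: x right, y down, z forward; pixel columns grow to the right and rows downward; lengths in mm; the calibration is good to about 2 mm. A picture is of the moment at which its call begins. There is no depth.
- sign_off(): hands the job in; it is judged then, once.
The state is a dict: "time_s": time; "q": joint angles; "qd": joint speeds; "tau": joint torques, N m; "eef_pos": TCP position; "tool_rot": TCP orientation; "wrist_force": force on the tool from outside, world axes, zero at the start; "wrist_torque": the same for the moment, N m; "width": finger opening in mm; "gripper_force": force on a finger pad.
Only numpy, scipy, OpenCV 4.12 (cv2) and the standard library are available. Lean on these libraries where they do the work, as an engineer would, in place of code of your own. Each camera call takes 0.05 s, during which the arm holds its last target. There are 200 camera calls.

TASK

Lift the clear dust cover off the display stand and stand it upright on the counter, then park all the wooden toy engines, those that have slipped askew on the stand and those left on the counter, in a straight even row on the stand: one to a marked bay, any bays, upright, centred in the marking and straight (cab to either long side). Put the cover back over them, let go of it, then press down firmly on its handle to make sure it is fully home, leaving the other things on the counter alone.

Things in the scene. Friction and masses are not known exactly. Their poses are not given: they have to be found in the camera images.
- stand: wooden display stand fixed to the counter; origin at the centre of its underside, long side along its y. Base 150 (x) x 368 (y) x 14 mm high; on it, centred, a grey raised deck 112 x 320 whose top is 24 mm above the counter. The cover goes around the deck and rests on the 14 mm high ledge, 4 mm of play on each side.
- bay0 (a point): centre of marked bay 0 on the deck's top (24 mm above the counter), at y = -105 mm from the stand's middle; a black outline 101 (x) x 54 (y) mm, long way along the stand's x
- bay1 (a point): centre of marked bay 1 on the deck's top (24 mm above the counter), at y = -35 mm from the stand's middle; a black outline 101 (x) x 54 (y) mm, long way along the stand's x
- bay2 (a point): centre of marked bay 2 on the deck's top (24 mm above the counter), at y = 35 mm from the stand's middle; a black outline 101 (x) x 54 (y) mm, long way along the stand's x
- bay3 (a point): centre of marked bay 3 on the deck's top (24 mm above the counter), at y = 105 mm from the stand's middle; a black outline 101 (x) x 54 (y) mm, long way along the stand's x
- cover: loose clear plastic dust cover, dark wooden edges, open below, at first on the stand: outside 128 (x) x 336 (y) x 74 high, 70 deep inside, walls 4; origin: centre of its lower rim. On top, a dark wooden bar handle 16 (x) x 90 (y) x 30 high: grip across the 16. 0.4 kg. Home: rim 14 mm above the counter, headed as the stand or half a turn from it. A firm press is 8 N or more for half a second.
- cover_handle (a point): centre of the top of the cover's handle, 104 mm above the cover's rim
- engine_a: plain wooden toy shunting engine, 85 long (its x, cab at -x) x 43 wide (y), all alike, 90 g; origin: centre of its underside. A low chassis 20 high carries a narrow upper body 22 wide, from x -34 to +34: cab 50 high, bonnet (x -10 to +34) 44 high. Grip the upper body across its 22 mm, fingertips above the chassis. None if absent this time.
- engine_b: plain wooden toy shunting engine, 85 long (its x, cab at -x) x 43 wide (y), all alike, 90 g; origin: centre of its underside. A low chassis 20 high carries a narrow upper body 22 wide, from x -34 to +34: cab 50 high, bonnet (x -10 to +34) 44 high. Grip the upper body across its 22 mm, fingertips above the chassis. None if absent this time.
- engine_c: plain wooden toy shunting engine, 85 long (its x, cab at -x) x 43 wide (y), all alike, 90 g; origin: centre of its underside. A low chassis 20 high carries a narrow upper body 22 wide, from x -34 to +34: cab 50 high, bonnet (x -10 to +34) 44 high. Grip the upper body across its 22 mm, fingertips above the chassis. None if absent this time.
- engine_d: plain wooden toy shunting engine, 85 long (its x, cab at -x) x 43 wide (y), all alike, 90 g; origin: centre of its underside. A low chassis 20 high carries a narrow upper body 22 wide, from x -34 to +34: cab 50 high, bonnet (x -10 to +34) 44 high. Grip the upper body across its 22 mm, fingertips above the chassis. None if absent this time.
- puzzle_box: bystander: cardboard puzzle box 100 x 140 x 45 high, lying at the far left; origin at the centre of its underside; leave alone
- pen_mug: bystander: white mug, 80 across and 95 high, at the far right; origin under its centre; leave alone
Things that resemble listed ones, but are neither listed nor needed, are in the scene too. Leave any pink or yellow look-alike of the engine_d alone.

How it is judged (in metres and radians):
On the way, in this order (a step that is already met when the one before it is completed fails the run):
1. the cover is off the stand, standing upright on the counter and let go (height (world z) of cover below 0.006 m and angle between cover's own z axis and vertical below 0.05 rad and linear speed of cover below 0.02 m/s and contact force between the fingers and cover below 0.1 N), for 0.2 s.
2. every engine is upright in a marked bay, centred and straight, let go ((horizontal distance between engine_a and bay0 below 0.012 m or horizontal distance between engine_a and bay1 below 0.012 m or horizontal distance between engine_a and bay2 below 0.012 m or horizontal distance between engine_a and bay3 below 0.012 m) and angle between the x axis of each of engine_a, engine_b, engine_c, engine_d and the x axis of stand, either way round below 0.12 rad and angle between each of engine_a, engine_b, engine_c, engine_d's own z axis and vertical below 0.1 rad and z of engine_a in the frame of stand between 0.018 and 0.03 m and (horizontal distance between engine_b and bay0 below 0.012 m or horizontal distance between engine_b and bay1 below 0.012 m or horizontal distance between engine_b and bay2 below 0.012 m or horizontal distance between engine_b and bay3 below 0.012 m) and z of engine_b in the frame of stand between 0.018 and 0.03 m and (horizontal distance between engine_c and bay0 below 0.012 m or horizontal distance between engine_c and bay1 below 0.012 m or horizontal distance between engine_c and bay2 below 0.012 m or horizontal distance between engine_c and bay3 below 0.012 m) and z of engine_c in the frame of stand between 0.018 and 0.03 m and (horizontal distance between engine_d and bay0 below 0.012 m or horizontal distance between engine_d and bay1 below 0.012 m or horizontal distance between engine_d and bay2 below 0.012 m or horizontal distance between engine_d and bay3 below 0.012 m) and z of engine_d in the frame of stand between 0.018 and 0.03 m and linear speed of each of engine_a, engine_b, engine_c, engine_d below 0.02 m/s and contact force between the fingers and engine_a below 0.1 N and contact force between the fingers and engine_b below 0.1 N and contact force between the fingers and engine_c below 0.1 N and contact force between the fingers and engine_d below 0.1 N), for 0.2 s.
3. the cover is back on the stand, down on the ledge all round, and let go (horizontal distance between cover and stand below 0.01 m and z of cover in the frame of stand between 0.01 and 0.0175 m and angle between cover's own z axis and vertical below 0.03 rad and angle between the x axis of cover and the x axis of stand, either way round below 0.06 rad and contact force between the fingers and cover below 0.1 N), for 0.2 s.
4. the cover is pressed down onto the stand with a firm push (over 9 N between cover and stand, its weight included) (horizontal distance between cover and stand below 0.01 m and contact force between cover and stand above 9 N), for 0.2 s.
At the end, for the whole second after the job is handed in: every engine stands upright on the deck, within 12 mm of the centre of a marked bay and within 7 degrees of straight; the cover is home on the stand (rim within 3.5 mm of the ledge's height, centred within 10 mm, level within 1.7 degrees); all at rest and released ((horizontal distance between engine_a and bay0 below 0.012 m or horizontal distance between engine_a and bay1 below 0.012 m or horizontal distance between engine_a and bay2 below 0.012 m or horizontal distance between engine_a and bay3 below 0.012 m) and angle between the x axis of each of engine_a, engine_b, engine_c, engine_d and the x axis of stand, either way round below 0.12 rad and angle between each of engine_a, engine_b, engine_c, engine_d's own z axis and vertical below 0.1 rad and z of engine_a in the frame of stand between 0.018 and 0.03 m and (horizontal distance between engine_b and bay0 below 0.012 m or horizontal distance between engine_b and bay1 below 0.012 m or horizontal distance between engine_b and bay2 below 0.012 m or horizontal distance between engine_b and bay3 below 0.012 m) and z of engine_b in the frame of stand between 0.018 and 0.03 m and (horizontal distance between engine_c and bay0 below 0.012 m or horizontal distance between engine_c and bay1 below 0.012 m or horizontal distance between engine_c and bay2 below 0.012 m or horizontal distance between engine_c and bay3 below 0.012 m) and z of engine_c in the frame of stand between 0.018 and 0.03 m and (horizontal distance between engine_d and bay0 below 0.012 m or horizontal distance between engine_d and bay1 below 0.012 m or horizontal distance between engine_d and bay2 below 0.012 m or horizontal distance between engine_d and bay3 below 0.012 m) and z of engine_d in the frame of stand between 0.018 and 0.03 m and linear speed of each of engine_a, engine_b, engine_c, engine_d, cover below 0.02 m/s and horizontal distance between cover and stand below 0.01 m and z of cover in the frame of stand between 0.01 and 0.0175 m and angle between cover's own z axis and vertical below 0.03 rad and angle between the x axis of cover and the x axis of stand, either way round below 0.06 rad); the robot touches nothing.
It fails at once if the puzzle box is disturbed (moved more than 30 mm) (distance of puzzle_box from where it was at the start of the episode above 0.03 m).
It fails at once if the mug is disturbed (moved more than 30 mm) (distance of pen_mug from where it was at the start of the episode above 0.03 m).
It fails at once if the cover is tipped over (angle between cover's own z axis and vertical above 0.6 rad).
Of engine_b, engine_c, engine_d only 2 to 3 are there at a start; the rules pass over those that are not, and their reading is None.
At some moment in a run one of engine_a, engine_b, engine_c, engine_d may be knocked a few centimetres aside while the robot is not near it.
It also fails if it takes over 210 s, if anything falls off the work surface, if the arm or the gripper's body presses on something with over 40 N, if the wrist force passes 120 N, or if a joint passes its speed limit or range.

## Working session

There is one attempt and no reset: what is moved stays moved. The work goes in short steps, Python scripts to look and compute and a shell command to move; the robot and the scene stay as the last step left them, time stands still between calls to the robot, and variables do not carry over. Pictures are saved under pics/ and viewed, at most 14 in all, crops included, and the job is handed in when it is done.

```bash
mkdir -p pics; ls; cat > h.py <<'E'
from workcell import *
import numpy as np, cv2
from scipy.spatial.transform import Rotation as Ro
def K(s): return np.array([[s["fx"],0,s["cx"]],[0,s["fy"],s["cy"]],[0,0,1.]])
def ray(s,px):
    u=cv2.undistortPoints(np.array(px,float).reshape(-1,1,2),K(s),np.array(s["dist"],float)).reshape(-1,2)
    R=np.array(s["R"]);t=np.array(s["t"])
    return -R.T@t, np.c_[u,np.ones(len(u))]@R
def onz(s,px,z):
    o,d=ray(s,px); return o+d*((z-o[2])/d[:,2])[:,None]
def proj(s,X):
    return cv2.projectPoints(np.array(X,float).reshape(-1,1,3),cv2.Rodrigues(np.array(s["R"]))[0],np.array(s["t"],float),K(s),np.array(s["dist"],float))[0].reshape(-1,2)
def save(s,n,crop=None,k=1):
    im=s["pixels"][:,:,::-1]
    if crop: im=im[crop[1]:crop[3],crop[0]:crop[2]]
    cv2.imwrite("pics/"+n,cv2.resize(im,None,fx=k,fy=k,interpolation=cv2.INTER_CUBIC))
def tri(s1,p1,s2,p2):
    o1,d1=ray(s1,p1);o2,d2=ray(s2,p2);d1=d1[0];d2=d2[0]
    a=np.linalg.lstsq(np.c_[d1,-d2],o2-o1,rcond=None)[0]
    A=o1+a[0]*d1;B=o2+a[1]*d2
    return (A+B)/2,np.linalg.norm(A-B)
E
python3 - <<'E'
from h import *
import pickle
S={n:snapshot(n) for n in("scene","top","wrist")}
pickle.dump(S,open("s0.pkl","wb"))
a=np.vstack([np.hstack([S["scene"]["pixels"]]),S["top"]["pixels"]])
save(S["top"],"top0.png",None,1.5);save(S["scene"],"scene0.png",None,1.5)
o=observe();print(o["eef_pos"],Ro.from_rotvec(o["tool_rot"]).as_matrix().round(2))
E
```

```text
pics
[197.45641827 486.23053139 230.93390395] [[-0.93  0.38 -0.  ]
 [ 0.38  0.93 -0.  ]
 [ 0.   -0.   -1.  ]]
```

View pics/top0.png

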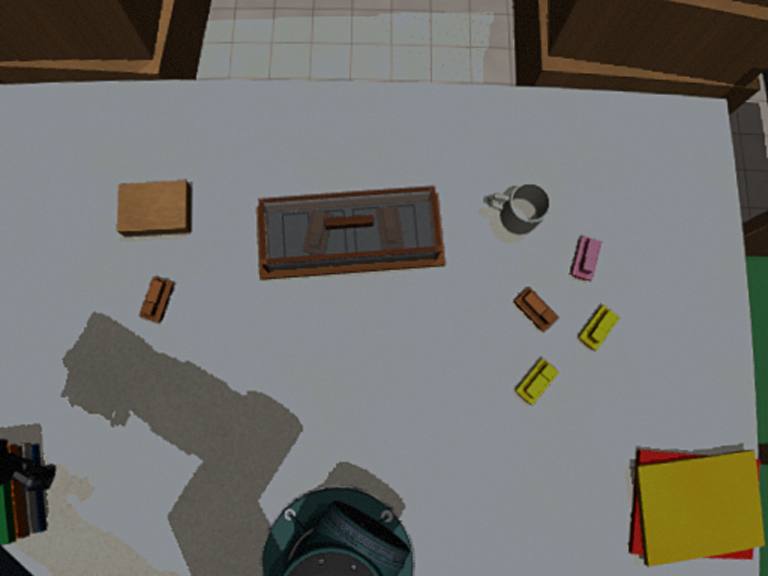

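View pics/scene0.png

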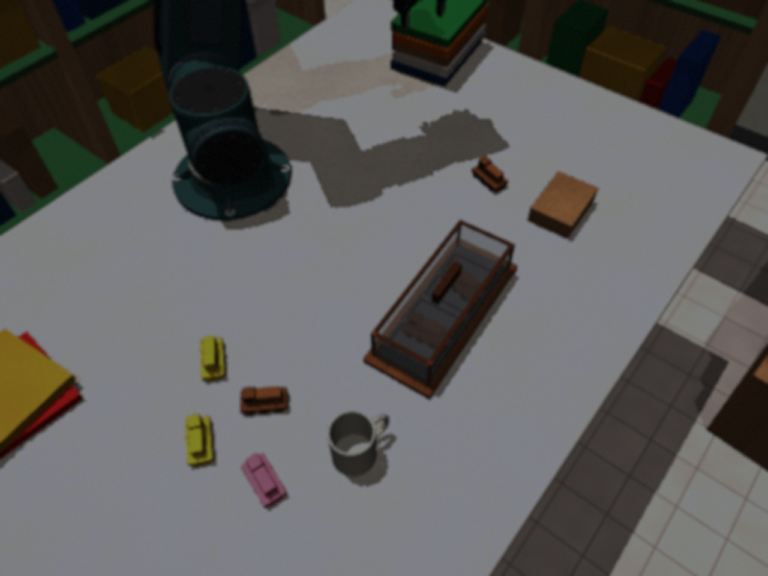

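The top view shows two engines on the counter, at about (104,200) and (357,206) in native pixels. Two more are under the cover, whose handle is at about (232,148). Pink and yellow decoys sit to the right. The scene view shows the same layout, with the handle at about (298,188).

```bash
cat >> h.py <<'E'
def blobs(im,lo,hi,amin=20):
    m=cv2.inRange(cv2.cvtColor(im,cv2.COLOR_RGB2HSV),np.array(lo),np.array(hi))
    n,l,st,c=cv2.connectedComponentsWithStats(m)
    return m,l,[(i,st[i],c[i]) for i in range(1,n) if st[i][4]>=amin]
def rect(l,i):
    return cv2.minAreaRect(np.argwhere(l==i)[:,::-1].astype(np.float32))
E
python3 - <<'E'
from h import *
import pickle
S=pickle.load(open("s0.pkl","rb"))
for n in("top","scene"):
    s=S[n];im=s["pixels"];hsv=cv2.cvtColor(im,cv2.COLOR_RGB2HSV)
    print(n, "cam",(-np.array(s["R"]).T@s["t"]).round(0))
    m,l,b=blobs(im,(3,110,30),(14,255,200),25)
    for i,st,c in b:
        if 60<st[0]<440 and st[1]<300 and st[1]>70: print(i,st,c.round(1),np.round(cv2.boxPoints(rect(l,i)),1).tolist())
s=S["top"]
h=(232.7,147.5);
a,b=S["top"],S["scene"]
print("handle",tri(a,[h],b,[(298.5,187.5)]))
# stand base corners on z=14, top corners of cover rim z=88
print("base",onz(a,[(173.5,185.5),(297,177)],14).round(1))
print("covertop",onz(a,[(172,132.5),(290,124.5),(294,169.5),(175,177)],88).round(1))
save(a,"c1.png",(160,115,310,195),5)
save(b,"c2.png",(235,140,350,270),4.5)
E
```

```text
top cam [ 300.  -48. 1235.]
479 [ 172  125  124   61 1672] [233.1 162.8] [[169.10000610351562, 132.8000030517578], [291.70001220703125, 123.5999984741211], [295.70001220703125, 176.3000030517578], [173.0, 185.5]]
526 [216 143  33   8 187] [231.6 146.8] [[215.6999969482422, 145.0], [247.8000030517578, 142.8000030517578], [248.1999969482422, 148.6999969482422], [216.10000610351562, 150.89999389648438]]
576 [ 93 185  22  30 351] [103.7 199.1] [[92.5, 210.10000610351562], [101.80000305175781, 183.5], [115.0, 188.10000610351562], [105.80000305175781, 214.6999969482422]]
577 [343 192  29  29 376] [356.7 205.7] [[342.0, 200.39999389648438], [352.20001220703125, 190.89999389648438], [371.70001220703125, 211.6999969482422], [361.5, 221.3000030517578]]
scene cam [1022. -673. 1114.]
72 [316 104  22  22 215] [326.2 115.7] [[313.5, 112.5], [322.5, 103.5], [338.5, 119.5], [329.5, 128.5]]
73 [ 355  115   43   42 1012] [375.7 134.6] [[351.29998779296875, 142.1999969482422], [373.79998779296875, 109.69999694824219], [398.8999938964844, 127.0], [376.3999938964844, 159.60000610351562]]
84 [248 158  94 
[... 274 characters left out ...]
969482422], [307.0, 176.6999969482422], [291.8999938964844, 197.39999389648438]]
86 [243 176 101  89 835] [293.1 231. ] [[241.89999389648438, 239.60000610351562], [302.29998779296875, 149.6999969482422], [344.0, 177.6999969482422], [283.6000061035156, 267.6000061035156]]
93 [161 258  31  17 392] [175.6 266. ] [[160.3000030517578, 259.1000061035156], [190.60000610351562, 257.5], [191.39999389648438, 273.0], [161.10000610351562, 274.6000061035156]]
handle (array([630.10540432, -11.2082925 , 104.96127955]), np.float64(5.583741894926524))
base [[ 535.5  160.9   14. ]
 [ 568.2 -202.7   14. ]]
covertop [[ 674.1  160.6   88. ]
 [ 704.8 -174.2   88. ]
 [ 573.1 -184.9   88. ]
 [ 545.3  145.3   88. ]]
```

View pics/c1.png

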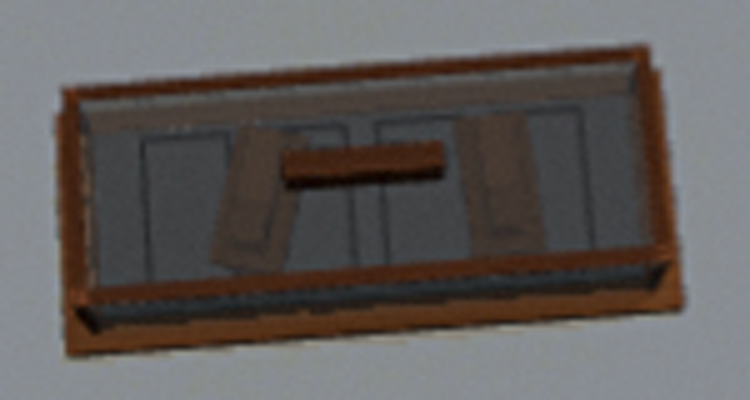

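View pics/c2.png

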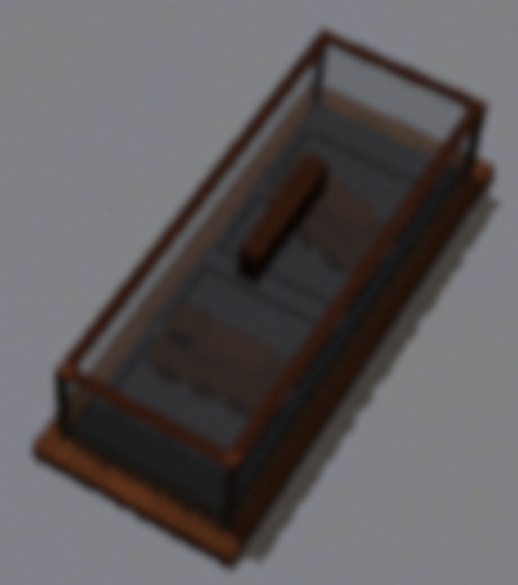

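The crops give the cover's upper corners in top at (177,174.6), (172.4,134), (289.6,124.4) and (294,166), with the handle's top centre at (232.6,147.2). In scene the corners are at crop (323,35), (482,105), (235,458) and (68,370), and the handle at about (283,207). Two engines lie askew on the deck, one at bay 2–3 and one near bay 1.

```bash
python3 - <<'E'
from h import *
import pickle
S=pickle.load(open("s0.pkl","rb"));a,b=S["top"],S["scene"]
f=lambda x,y:(235+x/4.5,140+y/4.5)
T=[(177,174.6),(172.4,134),(289.6,124.4),(294,166)]
C=[f(323,35),f(482,105),f(235,458),f(68,370)]
P=[]
for t,c in zip(T,C):
    X,g=tri(a,[t],b,[c]);P.append(X);print(X.round(1),g.round(1))
print("mean",np.mean(P,0))
d=P[0]+P[1]-P[2]-P[3];print("ang y",np.degrees(np.arctan2(-d[0],d[1])))
print("handle",tri(a,[(232.6,147.2)],b,[f(283,207)]), onz(a,[(232.6,147.2)],118),onz(b,[f(283,207)],118))
P=onz(a,T,88);print(P.mean(0)); d=P[0]+P[1]-P[2]-P[3];print(np.degrees(np.arctan2(-d[0],d[1])))
h=onz(a,[(220.5-.1,148),(248.6,146)],118)
for r in ([[92.5,210.1],[101.8,183.5],[115,188.1],[105.8,214.7]],[[342,200.4],[352.2,190.9],[371.7,211.7],[361.5,221.3]]):
    P=onz(a,r,20);print(P.mean(0).round(1),[np.linalg.norm(P[i]-P[i-1]).round(1) for i in range(4)],[np.degrees(np.arctan2(*(P[i]-P[i-1])[[1,0]])).round(1) for i in range(4)])
print("scene eng",onz(b,[(326.2,115.7),(175.6,266)],25).round(1))
print("box/mug",onz(a,[(102,137),(350,139)],40).round(0))
o=observe();R=Ro.from_rotvec(o["tool_rot"]).as_matrix();print("tool x deg",np.degrees(np.arctan2(R[1,0],R[0,0])))
E
```

```text
[554.3 142.2  88.6] 6.2
[673.1 161.7  82. ] 3.8
[ 705.7 -170.    93.2] 6.9
[ 586.4 -181.5   88.1] 9.6
mean [629.86456906 -11.89262535  87.97692635]
ang y 5.643201119857064
handle (array([628.5612431 , -11.60332324, 111.49324043]), np.float64(4.215647607663939)) [[625.13693743 -13.32813368 118.        ]] [[632.32717396 -14.09950947 118.        ]]
[627.51343411 -14.70415526  88.        ]
5.7654791778202
[490.  364.9  20. ] [np.float64(43.0), np.float64(82.8), np.float64(43.1), np.float64(82.4)] [np.float64(73.0), np.float64(-15.3), np.float64(-107.7), np.float64(164.6)]
[ 483.5 -378.6   20. ] [np.float64(83.2), np.float64(42.6), np.float64(83.5), np.float64(42.6)] [np.float64(43.0), np.float64(-47.2), np.float64(-137.0), np.float64(132.4)]
scene eng [[ 494.6  362.8   25. ]
 [ 491.4 -382.9   25. ]]
box/mug [[ 673.  379.   40.]
 [ 682. -359.   40.]]
tool x deg 157.8954415077579
```

```bash
cat >> h.py <<'E'
def go(x,y,z,h):
    """turn (deg, nearer of the two half turns unless h is exact) then shift in the tool axes after the turn"""
    o=observe();R=Ro.from_rotvec(o["tool_rot"]).as_matrix();h0=np.degrees(np.arctan2(R[1,0],R[0,0]))
    yaw=(h0-h+90)%180-90; hh=np.radians(h0-yaw)
    d=np.array([x,y,z])-o["eef_pos"]
    tx=np.array([np.cos(hh),np.sin(hh),0]);ty=np.array([np.sin(hh),-np.cos(hh),0])
    sh=np.array([d@tx,d@ty,-d[2]]);n=int(np.ceil(max(abs(sh))/41)); 
    print("t",round(o["time_s"],1),"pos",o["eef_pos"].round(1) if hasattr(o["eef_pos"],"round") else o["eef_pos"],"h0",round(h0,1),"q6",round(o["q"][5],2),"w",round(o["width"],1),"F",np.round(o["wrist_force"],1))
    print("YAW",round(yaw,2),"SHIFT",sh.round(1),"rows",n,"each",(sh/max(n,1)).round(2))
E
python3 -c "
from h import *
go(629,-13,300,95.7)"
```

```text
t 0.1 pos [197.5 486.2 230.9] h0 157.9 q6 1.42 w 85.7 F [0.1 0.2 0. ]
YAW 62.2 SHIFT [-539.6  379.8  -69.1] rows 14 each [-38.54  27.13  -4.93]
```

```bash
p="python3 -m pendant"
$p '[[0,0,0,6.2,85],[0,0,0,6.2,85],[0,0,0,6.2,85],[0,0,0,6.2,85],[0,0,0,6.2,85]]' >/dev/null
$p '[[0,0,0,6.2,85],[0,0,0,6.2,85],[0,0,0,6.2,85],[0,0,0,6.2,85],[0,0,0,6.4,85]]' >/dev/null
$p '[[-27,19,-3.45,0,85],[-27,19,-3.45,0,85],[-27,19,-3.45,0,85],[-27,19,-3.45,0,85],[-27,19,-3.45,0,85]]' >/dev/null
$p '[[-27,19,-3.45,0,85],[-27,19,-3.45,0,85],[-27,19,-3.45,0,85],[-27,19,-3.45,0,85],[-27,19,-3.45,0,85]]' >/dev/null
$p '[[-27,19,-3.45,0,85],[-27,19,-3.45,0,85],[-27,19,-3.45,0,85],[-27,19,-3.45,0,85],[-27,19,-3.45,0,85]]' >/dev/null
$p '[[-27,19,-3.45,0,85],[-27,19,-3.45,0,85],[-27,19,-3.45,0,85],[-27,19,-3.45,0,85],[-27,19,-3.45,0,85]]'
$p '[[0,0,0,0,85],[0,0,0,0,85],[0,0,0,0,85],[0,0,0,0,85],[0,0,0,0,85]]' >/dev/null
python3 - <<'E'
from h import *
go(629,-13,300,95.7)
s=snapshot("wrist");save(s,"w1.png",None,1.4)
print("cam",(-np.array(s["R"]).T@s["t"]).round(0))
import pickle;pickle.dump(s,open("w1.pkl","wb"))
E
```

```text
time_s: 2.65
eef_pos: [630.0, -14.7, 300.2]
tool_rot: [-2.108, -2.329, 0.0]
wrist_force: [0.5, 0.3, 0.1]
width: 85.3
gripper_force: 0.0
t 3.1 pos [628.7 -12.3 300.7] h0 95.8 q6 1.32 w 84.9 F [ 0.7  0.5 -0.4]
YAW 0.06 SHIFT [-0.8  0.2  0.7] rows 1 each [-0.75  0.21  0.66]
cam [620.  62. 444.]
```

View pics/w1.png

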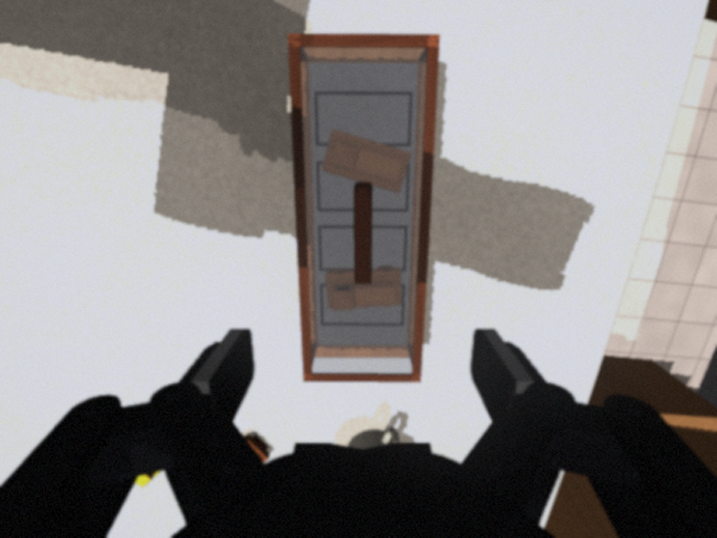

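The wrist view shows the cover from above. The handle's top runs from (364,183) to (363,283) in view pixels. The four bay outlines span the corners (316,94), (411,94), (321,324) and (404,324). Engines lie askew across bays 3/2 and 1/0.

```bash
python3 - <<'E'
from h import *
import pickle
s=pickle.load(open("w1.pkl","rb"));S=pickle.load(open("s0.pkl","rb"));a,b=S["top"],S["scene"]
w=lambda L:[(x/1.4,y/1.4) for x,y in L]
E=onz(s,w([(363.5,183),(363,283)]),118);print(E.round(1),E.mean(0),np.linalg.norm(E[0]-E[1]),np.degrees(np.arctan2(-(E[0]-E[1])[0],(E[0]-E[1])[1])))
for v,p in((a,(232.6,147.2)),(b,(297.9,186))):
    print(tri(s,[proj(s,[E.mean(0)])[0]],v,[p]))
B=onz(s,w([(316,94),(411,94),(404,324.5),(321,324.5)]),24)
print(B.round(1),B.mean(0));d=B[0]+B[1]-B[2]-B[3];print(np.linalg.norm(d)/2,np.degrees(np.arctan2(-d[0],d[1])))
T=onz(s,w([(289,35),(439,35),(421,381),(305,381)]),88);print(T.round(1),T.mean(0))
E
```

```text
[[624.5  36.5 118. ]
 [633.3 -53.3 118. ]] [628.89639077  -8.42001368 118.        ] 90.23449242461152 5.555244141573509
(array([629.68591909, -12.45773527, 101.14349168]), np.float64(0.9896986206332367))
(array([629.38800249,  -9.73667496, 111.23967317]), np.float64(0.6888075532325729))
[[ 567.7  114.4   24. ]
 [ 665.4  124.3   24. ]
 [ 692.6 -135.5   24. ]
 [ 591.3 -145.7   24. ]] [629.25564743 -10.62654283  24.        ]
261.13733987088557 5.576465851884332
[[ 549.6  150.9   88. ]
 [ 675.9  163.7   88. ]
 [ 709.4 -171.1   88. ]
 [ 582.8 -183.8   88. ]] [629.42798437 -10.09359364  88.        ]
```

```bash
p="python3 -m pendant"
$p '[[2.8,0.3,35,0,85],[0,0,35,0,85],[0,0,30,0,85],[0,0,25,0,85],[0,0,20,0,85]]' >/dev/null
$p '[[0,0,20,0,85],[0,0,20,0,50],[0,0,15,0,50],[0,0,8,0,50],[0,0,0,0,50]]' 
$p '[[0,0,0,0,50],[0,0,0,0,50],[0,0,0,0,50],[0,0,0,0,50],[0,0,0,0,50]]' 
python3 -c "
from h import *
go(629.2,-9.5,93,95.6)"
```

```text
time_s: 3.95
eef_pos: [628.3, -9.9, 91.0]
tool_rot: [-2.106, -2.328, 0.002]
wrist_force: [-0.1, -0.5, 0.7]
width: 50.2
gripper_force: 0.0
time_s: 4.37
eef_pos: [629.5, -10.4, 92.8]
tool_rot: [2.108, 2.329, 0.001]
wrist_force: [0.6, -0.3, -0.8]
width: 50.1
gripper_force: 0.0
t 4.4 pos [629.5 -10.4  92.8] h0 95.7 q6 1.33 w 50.1 F [ 0.6 -0.3 -0.8]
YAW 0.1 SHIFT [ 1.  -0.3 -0.2] rows 1 each [ 0.95 -0.26 -0.16]
```

```bash
p="python3 -m pendant"
$p '[[0,0,0,0,5],[0,0,0,0,5],[0,0,0,0,5],[0,0,0,0,5],[0,0,0,0,5]]' 60 >/dev/null
$p '[[0,0,0,0,5],[0,0,0,0,5],[0,0,0,0,5],[0,0,0,0,5],[0,0,0,0,5]]' 
$p '[[0,0,-5,0,5],[0,0,-10,0,5],[0,0,-12,0,5],[0,0,-15,0,5],[0,0,-15,0,5]]' 
$p '[[0,0,-15,0,5],[0,0,-15,0,5],[0,0,-13,0,5],[0,0,0,0,5],[0,0,0,0,5]]' 
python3 -c "
from h import *
go(440,-28.5,193,95.6)"
```

```text
time_s: 5.2
eef_pos: [629.3, -10.4, 92.4]
tool_rot: [2.108, 2.329, -0.0]
wrist_force: [-3.0, -0.9, 5.1]
width: 15.1
gripper_force: 59.6
time_s: 5.62
eef_pos: [629.1, -10.3, 150.3]
tool_rot: [-2.108, -2.329, 0.0]
wrist_force: [0.3, 0.2, -3.3]
width: 14.9
gripper_force: 58.6
time_s: 6.03
eef_pos: [629.6, -10.4, 192.7]
tool_rot: [2.108, 2.329, 0.001]
wrist_force: [-0.4, 0.5, -4.3]
width: 14.9
gripper_force: 58.8
t 6.0 pos [629.6 -10.4 192.7] h0 95.7 q6 1.33 w 14.9 F [-0.4  0.5 -4.3]
YAW 0.1 SHIFT [   0.5 -190.4   -0.3] rows 5 each [  0.1  -38.09  -0.06]
```

```bash
p="python3 -m pendant"
$p '[[0,-10,0,0,5],[0,-20,0,0,5],[0,-25,0,0,5],[0,-25,0,0,5],[0,-25,0,0,5]]' >/dev/null
$p '[[0,-25,0,0,5],[0,-25,0,0,5],[0,-20,0,0,5],[0,-10,0,0,5],[0,-5,0,0,5]]' >/dev/null
$p '[[0,0,5,0,5],[0,0,15,0,5],[0,0,20,0,5],[0,0,20,0,5],[0,0,15,0,5]]' >/dev/null
$p '[[0,0,15,0,5],[0,0,8,0,5],[0,0,5,0,5],[0,0,0,0,5],[0,0,0,0,5]]' 
$p '[[0,0,3,0,5],[0,0,3,0,5],[0,0,3,0,5],[0,0,2,0,5],[0,0,0,0,5]]' 
python3 -c "
from h import *
go(440,-28.5,78.5,95.6)"
```

```text
time_s: 7.7
eef_pos: [440.7, -29.3, 89.5]
tool_rot: [2.108, 2.329, 0.0]
wrist_force: [-0.3, -0.5, -3.2]
width: 14.9
gripper_force: 59.0
time_s: 8.12
eef_pos: [440.3, -29.3, 78.4]
tool_rot: [2.108, 2.329, 0.0]
wrist_force: [-0.1, 0.8, -1.8]
width: 14.5
gripper_force: 59.3
t 8.1 pos [440.3 -29.3  78.4] h0 95.7 q6 1.22 w 14.5 F [-0.1  0.8 -1.8]
YAW 0.1 SHIFT [ 0.8 -0.2 -0.1] rows 1 each [ 0.78 -0.2  -0.05]
```

```bash
p="python3 -m pendant"
$p '[[0,0,1,0,5],[0,0,0,0,5],[0,0,0,0,5],[0,0,0,0,45],[0,0,0,0,45]]' >/dev/null
$p '[[0,0,0,0,60],[0,0,0,0,60],[0,0,0,0,60],[0,0,-10,0,60],[0,0,-20,0,60]]' 
$p '[[0,0,-30,0,60],[0,0,-35,0,60],[0,0,-40,0,60],[0,0,-30,0,60],[0,0,-25,0,60]]' >/dev/null
$p '[[0,20,-10,0,85],[0,38,-5,0,85],[0,38,-5,0,85],[0,38,-5,0,85],[0,38,-5,0,85]]' >/dev/null
$p '[[0,15,0,0,85],[0,3,0,0,85],[0,0,0,0,85],[0,0,0,0,85],[0,0,0,0,85]]'
python3 - <<'E'
from h import *
go(629,-13,300,95.7)
s=snapshot("wrist");save(s,"w2.png",None,1.4)
import pickle;pickle.dump([s,snapshot("top"),snapshot("scene")],open("w2.pkl","wb"))
E
```

```text
time_s: 8.95
eef_pos: [439.1, -29.0, 106.1]
tool_rot: [-2.106, -2.327, 0.002]
wrist_force: [-0.0, 0.2, 0.4]
width: 59.9
gripper_force: 0.0
time_s: 10.2
eef_pos: [628.3, -10.5, 297.7]
tool_rot: [2.108, 2.329, 0.0]
wrist_force: [-0.7, -0.0, 0.1]
width: 85.0
gripper_force: 0.0
t 10.2 pos [628.3 -10.5 297.7] h0 95.7 q6 1.33 w 85.0 F [-0.7 -0.   0.1]
YAW -0.02 SHIFT [-2.6  0.4 -2.3] rows 1 each [-2.57  0.41 -2.26]
```

View pics/w2.png

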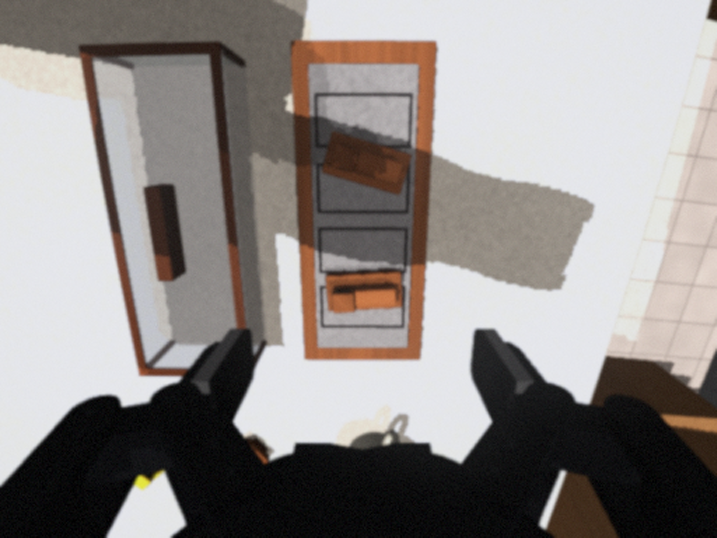

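The cover stands on the counter at left, with its handle at about (165,232). Engine P lies across bays 2/3 at about (367,163), and engine Q across bays 0/1 at about (365,291).

```bash
cat >> h.py <<'E'
ST=np.array([629.3,-10.3]);TH=np.radians(5.57)
def w(x,y): c,s_=np.cos(TH),np.sin(TH);return ST+np.array([c*x-s_*y,s_*x+c*y])
def eng(s,guess,zc,zt,verb=True):
    """orange blob nearest guess (world xy): chassis outline rect at height zc -> centre, heading of long axis, size; also at zt"""
    im=cv2.GaussianBlur(s["pixels"],(3,3),0)
    m,l,b=blobs(im,(3,120,25),(16,255,255),60)
    g=proj(s,[[guess[0],guess[1],zc]])[0]
    i=min(b,key=lambda q:np.hypot(*(q[2]-g)))[0]
    c=max(cv2.findContours((l==i).astype(np.uint8),cv2.RETR_EXTERNAL,cv2.CHAIN_APPROX_NONE)[0],key=len).reshape(-1,2)
    for z in(zc,zt):
        P=onz(s,c,z)[:,:2].astype(np.float32);r=cv2.minAreaRect(P);bx=cv2.boxPoints(r)
        e=bx[1]-bx[0] if np.linalg.norm(bx[1]-bx[0])>np.linalg.norm(bx[2]-bx[1]) else bx[2]-bx[1]
        print("z",z,"centre",np.round(r[0],1),"size",np.round(r[1],1),"long axis deg",round(np.degrees(np.arctan2(e[1],e[0]))%180,1))
    return l==i
E
python3 - <<'E'
from h import *
import pickle
s,t,sc=pickle.load(open("w2.pkl","rb"))
q=lambda L:[(x/1.4,y/1.4) for x,y in L]
B=onz(s,q([(316,94.5),(411,94.5),(404,326.5),(321.5,326.5)]),24)
print(B.mean(0)); d=B[0]+B[1]-B[2]-B[3];print(np.linalg.norm(d)/2,np.degrees(np.arctan2(-d[0],d[1])))
D=onz(s,q([(293,41),(436,41),(421,359),(306,359)]),14);print(D.mean(0).round(1))
for px in((367,163),(365,291)):
    g=onz(s,q([px]),44)[0];print(g.round(1));eng(s,g,44,24)
print([w(0,y).round(1) for y in(-105,-35,35,105)])
# heights: engine Q's cab top corner etc from top
for g in((490,364),(484,-380)): eng(t,g,20,0)
E
```

```text
[629.1194985   -9.90793012  24.        ]
261.5423557766891 5.572537603529083
[630.1  -9.1  14. ]
[626.7  53.   44. ]
z 44 centre [625.7  53.3] size [40.5 82.6] long axis deg 169.8
z 24 centre [626.   52.8] size [42.5 86.8] long axis deg 169.8
[638.9 -86.1  44. ]
z 44 centre [637.6 -85.7] size [82.5 45.2] long axis deg 10.1
z 24 centre [638.5 -93.3] size [86.7 47.4] long axis deg 10.1
[array([ 639.5, -114.8]), array([632.7, -45.1]), array([625.9,  24.5]), array([619.1,  94.2])]
z 20 centre [489.6 363.9] size [42.6 80.6] long axis deg 164.2
z 0 centre [492.7 370.7] size [43.3 81.9] long axis deg 164.2
z 20 centre [ 483.7 -377.7] size [80.7 41. ] long axis deg 44.8
z 0 centre [ 486.8 -383.2] size [82.1 41.6] long axis deg 44.8
```

```bash
p="python3 -m pendant"
$p '[[0,0,0,-6.2,85],[0,0,0,-6.2,85],[0,0,0,-6.2,85],[0,0,0,-6.2,85],[0,0,0,-6.2,70]]' >/dev/null
$p '[[0,0,0,-6.2,60],[0,0,0,-6.2,50],[0,0,0,-6.2,45],[0,0,0,-6.2,45],[0,0,0,-6.2,45]]' >/dev/null
$p '[[0,0,0,-6.1,45],[0,0,0,-6.1,45],[0,0,0,0,45],[0,0,0,0,45],[0,0,0,0,45]]'
python3 - <<'E'
from h import *
go(625.9,53.1,100,169.8)
s=snapshot("wrist")
eng(s,(626,53),44,24);go(625.9,53.1,100,169.8)
E
```

```text
time_s: 11.6
eef_pos: [629.1, -10.5, 297.5]
tool_rot: [0.282, 3.129, -0.0]
wrist_force: [0.5, 0.0, -1.2]
width: 45.2
gripper_force: 0.0
t 11.6 pos [629.1 -10.5 297.5] h0 169.7 q6 0.03 w 45.2 F [ 0.5  0.  -1.2]
YAW -0.12 SHIFT [ 14.4  62.  197.5] rows 5 each [ 2.88 12.4  39.5 ]
z 44 centre [624.9  52.3] size [40.8 83.2] long axis deg 170.8
z 24 centre [628.5  54.7] size [42.9 87.4] long axis deg 170.8
t 11.7 pos [629.1 -10.4 297.4] h0 169.7 q6 0.03 w 44.7 F [-0.6  0.1  0.8]
YAW -0.08 SHIFT [ 14.4  61.9 197.4] rows 5 each [ 2.89 12.39 39.49]
```

```bash
p="python3 -m pendant"
$p '[[3,12.4,20,-0.5,45],[3,12.4,30,0,45],[3,12.4,35,0,45],[3,12.4,35,0,45],[2.7,12.3,30,0,45]]' >/dev/null
$p '[[0,0,30,0,45],[0,0,25,0,45],[0,0,15,0,45],[0,0,0,0,45],[0,0,0,0,45]]' 
python3 - <<'E'
from h import *
go(625.5,53,46,170.2)
E
```

```text
time_s: 12.48
eef_pos: [624.9, 53.1, 77.3]
tool_rot: [-0.265, -3.129, 0.0]
wrist_force: [-0.4, -0.1, -0.3]
width: 45.0
gripper_force: 0.0
t 12.5 pos [624.9  53.1  77.3] h0 170.3 q6 0.12 w 45.0 F [-0.4 -0.1 -0.3]
YAW 0.12 SHIFT [-0.6  0.  31.3] rows 1 each [-5.600e-01  1.000e-02  3.128e+01]
```

```bash
p="python3 -m pendant"
$p '[[0,0,12,0,45],[0,0,10,0,45],[0,0,6,0,45],[0,0,3,0,45],[0,0,0,0,45]]' >/dev/null
$p '[[0,0,0,0,10],[0,0,0,0,10],[0,0,0,0,10],[0,0,0,0,10],[0,0,0,0,10]]' 40 
$p '[[0,0,0,0,10],[0,0,0,0,10],[0,0,-5,0,10],[0,0,-10,0,10],[0,0,-5,0,10]]'
$p '[[0,0,0,-5,10],[0,0,0,-5,10],[0,0,0,-5.3,10],[0,0,0,0,10],[0,0,0,0,10]]' 
python3 - <<'E'
from h import *
go(*w(0,35),46,185.57)
E
```

```text
time_s: 13.32
eef_pos: [625.6, 53.2, 46.9]
tool_rot: [0.263, 3.13, 0.0]
wrist_force: [-0.4, 0.3, 7.0]
width: 21.4
gripper_force: 41.5
time_s: 13.73
eef_pos: [625.5, 53.1, 67.7]
tool_rot: [0.263, 3.13, -0.0]
wrist_force: [-0.1, 0.3, -0.5]
width: 21.4
gripper_force: 40.6
time_s: 14.15
eef_pos: [625.4, 53.1, 66.7]
tool_rot: [-0.152, 3.138, -0.0]
wrist_force: [-0.1, 0.1, -0.9]
width: 21.4
gripper_force: 40.6
t 14.2 pos [625.4  53.1  66.7] h0 -174.5 q6 -0.14 w 21.4 F [-0.1  0.1 -0.9]
YAW -0.04 SHIFT [  2.3 -28.4  20.7] rows 1 each [  2.26 -28.44  20.73]
```

```bash
p="python3 -m pendant"
$p '[[1,-12,0,0,10],[1.3,-12,0,0,10],[0,-4.4,0,0,10],[0,0,8,0,10],[0,0,6,0,10]]' >/dev/null
$p '[[0,0,3,0,10],[0,0,2,0,10],[0,0,0.5,0,10],[0,0,0,0,10],[0,0,0,0,10]]'
$p '[[0,0,0,0,28],[0,0,0,0,38],[0,0,0,0,38],[0,0,-10,0,40],[0,0,-25,0,40]]' 
$p '[[0,0,-40,0,45],[0,0,-40,0,45],[0,0,-40,0,45],[0,0,-40,0,45],[0,0,-30,0,45]]' 
python3 - <<'E'
from h import *
q=w(0,-74);go(q[0]+70,q[1]+7,290,185.57)
E
```

```text
time_s: 14.98
eef_pos: [625.2, 24.8, 46.9]
tool_rot: [0.156, -3.137, 0.001]
wrist_force: [-5.1, -1.0, 6.2]
width: 21.0
gripper_force: 41.7
time_s: 15.4
eef_pos: [624.2, 24.8, 80.0]
tool_rot: [0.156, -3.133, -0.001]
wrist_force: [-1.0, -0.0, 0.3]
width: 39.9
gripper_force: 0.0
time_s: 15.82
eef_pos: [625.6, 24.7, 276.2]
tool_rot: [-0.156, 3.134, -0.001]
wrist_force: [2.1, -0.1, -0.4]
width: 45.4
gripper_force: 0.0
t 15.8 pos [625.6  24.7 276.2] h0 -174.3 q6 -0.19 w 45.4 F [ 2.1 -0.1 -0.4]
YAW 0.13 SHIFT [ -70.6 -109.   -13.8] rows 3 each [-23.53 -36.35  -4.6 ]
```

```bash
p="python3 -m pendant"
$p '[[-14,-21,-3,0,45],[-14,-22,-3,0,45],[-14,-22,-3,0,45],[-14,-22,-3,0,45],[-14.6,-22,-2,0,45]]' >/dev/null
$p '[[0,0,0,0,45],[0,0,0,0,45],[0,0,0,0,45],[0,0,0,0,45],[0,0,0,0,45]]' >/dev/null
python3 - <<'E'
from h import *
s=snapshot("wrist");print("cam",(-np.array(s["R"]).T@s["t"]).round(0))
eng(s,(638,-84),44,24);print("P->",w(0,35));eng(s,(626,24.5),44,24)
go(637.5,-84,70,190)
E
```

```text
cam [632. -82. 429.]
z 44 centre [636.9 -87.2] size [82.8 40.3] long axis deg 8.9
z 24 centre [637.1 -87.5] size [87.1 42.4] long axis deg 8.9
P-> [625.90283747  24.53474252]
z 44 centre [625.5  24.6] size [82. 42.] long axis deg 5.2
z 24 centre [625.2  30.1] size [86.2 44.2] long axis deg 5.2
t 16.7 pos [706.4 -76.  286.4] h0 -174.3 q6 -0.32 w 44.8 F [0.6 0.1 0.2]
YAW -4.26 SHIFT [ 69.2   4.1 216.4] rows 6 each [11.54  0.69 36.07]
```

```bash
p="python3 -m pendant"
$p '[[0,0,0,-3.2,45],[14,0,30,0,45],[14,0,35,0,45],[14,0,35,0,45],[14,0,35,0,45]]' >/dev/null
$p '[[14.3,-0.3,35,0,45],[0,0,25,0,45],[0,0,10,0,45],[0,0,0,0,45],[0,0,0,0,45]]'
python3 - <<'E'
from h import *
go(637,-87.2,47.5,188.9)
E
```

```text
time_s: 17.53
eef_pos: [639.9, -87.7, 85.3]
tool_rot: [-0.244, 3.131, -0.0]
wrist_force: [0.4, 0.2, 1.1]
width: 45.2
gripper_force: 0.0
t 17.5 pos [639.9 -87.7  85.3] h0 -171.1 q6 -0.42 w 45.2 F [0.4 0.2 1.1]
YAW 0.02 SHIFT [ 2.7  0.9 37.8] rows 1 each [ 2.74  0.95 37.75]
```

```bash
p="python3 -m pendant"
$p '[[2.7,0.9,12,0,45],[0,0,12,0,45],[0,0,9,0,45],[0,0,4.5,0,45],[0,0,0,0,45]]' >/dev/null
$p '[[0,0,0,0,10],[0,0,0,0,10],[0,0,0,0,10],[0,0,0,0,10],[0,0,0,0,10]]' 40 
$p '[[0,0,0,0,10],[0,0,0,0,10],[0,0,-5,0,10],[0,0,-10,0,10],[0,0,-10,0,10]]' >/dev/null
$p '[[0,0,0,1.6,10],[0,0,0,1.7,10],[0,0,0,0,10],[0,0,0,0,10],[0,0,0,0,10]]' 
python3 - <<'E'
from h import *
go(*w(0,-35),47.3,185.57)
E
```

```text
time_s: 18.37
eef_pos: [636.9, -87.5, 47.6]
tool_rot: [-0.244, 3.131, -0.001]
wrist_force: [0.2, 0.2, 6.7]
width: 21.3
gripper_force: 41.4
time_s: 19.2
eef_pos: [636.5, -87.4, 72.0]
tool_rot: [-0.155, 3.138, -0.0]
wrist_force: [0.3, -1.0, 0.1]
width: 21.3
gripper_force: 40.5
t 19.2 pos [636.5 -87.4  72. ] h0 -174.4 q6 -0.36 w 21.3 F [ 0.3 -1.   0.1]
YAW 0.08 SHIFT [-0.4 42.5 24.7] rows 2 each [-0.18 21.23 12.37]
```

```bash
p="python3 -m pendant"
$p '[[0,10,0,0,10],[-0.4,15,0,0,10],[0,12,0,0,10],[0,5.5,0,0,10],[0,0,8,0,10]]' >/dev/null
$p '[[0,0,8,0,10],[0,0,5,0,10],[0,0,3,0,10],[0,0,0.5,0,10],[0,0,0,0,10]]'
$p '[[0,0,0,0,28],[0,0,0,0,38],[0,0,0,0,38],[0,0,-10,0,40],[0,0,-25,0,40]]' 
$p '[[0,0,-40,0,45],[0,0,-40,0,45],[0,0,-40,0,45],[0,0,-40,0,45],[0,0,-20,0,45]]' 
python3 - <<'E'
from h import *
go(484,-378,260,224.8)
E
```

```text
time_s: 20.03
eef_pos: [632.2, -45.2, 47.5]
tool_rot: [0.153, -3.138, -0.001]
wrist_force: [-6.0, 2.6, 13.7]
width: 21.2
gripper_force: 42.5
time_s: 20.45
eef_pos: [631.0, -44.9, 80.2]
tool_rot: [0.153, -3.133, -0.002]
wrist_force: [-0.2, -0.4, -0.3]
width: 39.7
gripper_force: 0.0
time_s: 20.87
eef_pos: [633.1, -45.2, 267.8]
tool_rot: [-0.153, 3.133, -0.002]
wrist_force: [-0.1, 0.5, 1.2]
width: 44.7
gripper_force: 0.0
t 20.9 pos [633.1 -45.2 267.8] h0 -174.4 q6 -0.3 w 44.7 F [-0.1  0.5  1.2]
YAW -39.21 SHIFT [ 340.3 -131.1    7.8] rows 9 each [ 37.81 -14.57   0.87]
```

```bash
p="python3 -m pendant"
$p '[[0,0,0,-6.5,45],[0,0,0,-6.5,45],[0,0,0,-6.5,45],[0,0,0,-6.5,45],[0,0,0,-6.5,45]]' >/dev/null
$p '[[0,0,0,-6.7,45],[24,-11,0,0,45],[30,-15,0,0,45],[30,-15,0,0,45],[30,-15,0,0,45]]' >/dev/null
$p '[[30,-15,0,0,45],[30,-15,0,0,45],[30,-15,0,0,45],[30,-15,0,0,45],[30,-15,0,0,45]]' >/dev/null
$p '[[0,0,0,0,45],[0,0,0,0,45],[0,0,0,0,45],[0,0,0,0,45],[0,0,0,0,45]]' >/dev/null
python3 - <<'E'
from h import *
s=snapshot("wrist");print("cam",(-np.array(s["R"]).T@s["t"]).round(0))
eng(s,(484,-378),20,0)
go(484,-378,60,224.8)
E
```

```text
cam [ 485. -374.  405.]
z 20 centre [ 485.  -378.5] size [80.7 38.9] long axis deg 43.8
z 0 centre [ 485.  -378.7] size [84.9 41. ] long axis deg 43.8
t 22.6 pos [ 538.  -323.1  262.4] h0 -135.1 q6 -1.45 w 45.4 F [ 0.  0. -0.]
YAW 0.07 SHIFT [ 77.   -1.  202.4] rows 5 each [15.4  -0.19 40.48]
```

```bash
p="python3 -m pendant"
$p '[[0,0,0,0.9,45],[15,-1,30,0,45],[15,-1,35,0,45],[15,-1,35,0,45],[16,0,35,0,45]]' >/dev/null
$p '[[15.6,0,35,0,45],[0,0,25,0,45],[0,0,10,0,45],[0,0,0,0,45],[0,0,0,0,45]]'
python3 - <<'E'
from h import *
go(485,-378.5,24,224)
E
```

```text
time_s: 23.42
eef_pos: [485.2, -379.2, 58.1]
tool_rot: [-1.175, 2.913, -0.001]
wrist_force: [0.6, 0.6, 0.0]
width: 45.2
gripper_force: 0.0
t 23.4 pos [ 485.2 -379.2   58.1] h0 -136.1 q6 -1.56 w 45.2 F [0.6 0.6 0. ]
YAW -0.08 SHIFT [-0.3  0.6 34.1] rows 1 each [-0.32  0.59 34.08]
```

```bash
p="python3 -m pendant"
$p '[[-0.3,0.6,12,0,45],[0,0,10,0,45],[0,0,8,0,45],[0,0,4,0,45],[0,0,0,0,45]]' >/dev/null
$p '[[0,0,0,0,10],[0,0,0,0,10],[0,0,0,0,10],[0,0,0,0,10],[0,0,0,0,10]]' 40 
$p '[[0,0,0,0,10],[0,0,0,0,10],[0,0,-5,0,10],[0,0,-15,0,10],[0,0,-25,0,10]]' >/dev/null
$p '[[0,0,-30,0,10],[0,0,-30,0,10],[0,0,-25,0,10],[0,0,-5,0,10],[0,0,0,0,10]]' 
python3 - <<'E'
from h import *
go(*w(0,-105),160,185.57)
E
```

```text
time_s: 24.25
eef_pos: [484.6, -378.9, 23.8]
tool_rot: [-1.174, 2.913, -0.001]
wrist_force: [0.0, 1.1, 5.5]
width: 21.4
gripper_force: 41.5
time_s: 25.08
eef_pos: [484.8, -379.2, 160.0]
tool_rot: [-1.174, 2.913, -0.005]
wrist_force: [0.5, 0.8, -0.3]
width: 21.1
gripper_force: 40.8
t 25.1 pos [ 484.8 -379.2  160. ] h0 -136.1 q6 -1.56 w 21.1 F [ 0.5  0.8 -0.3]
YAW 38.33 SHIFT [-179.6  248.2    0. ] rows 7 each [-25.66  35.45   0.  ]
```

```bash
p="python3 -m pendant"
$p '[[0,0,0,6.4,10],[0,0,0,6.4,10],[0,0,0,6.4,10],[0,0,0,6.4,10],[0,0,0,6.4,10]]' >/dev/null
$p '[[0,0,0,6.3,10],[-12,16,0,0,10],[-19,26,0,0,10],[-20,28,0,0,10],[-20,28,0,0,10]]' >/dev/null
$p '[[-20,28,0,0,10],[-20,28,0,0,10],[-20,28,0,0,10],[-20,28,0,0,10],[-18,24,0,0,10]]' >/dev/null
$p '[[-10.6,14.2,0,0,10],[0,0,0,0,10],[0,0,0,0,10],[0,0,0,0,10],[0,0,0,0,10]]' 
python3 - <<'E'
from h import *
go(*w(0,-105),47.5,185.57)
s=snapshot("top")
for y in(-35,35): print(w(0,y).round(1));eng(s,w(0,y),44,24)
save(s,"t3.png",None,1.4)
E
```

```text
time_s: 26.75
eef_pos: [638.2, -115.0, 157.6]
tool_rot: [0.152, -3.137, -0.0]
wrist_force: [-0.9, 0.6, -0.7]
width: 21.7
gripper_force: 40.8
t 26.8 pos [ 638.2 -115.   157.6] h0 -174.5 q6 -0.4 w 21.7 F [-0.9  0.6 -0.7]
YAW -0.04 SHIFT [ -1.3   0.  110.1] rows 3 each [-4.500e-01  1.000e-02  3.669e+01]
[632.7 -45.1]
z 44 centre [605.5 111. ] size [144.7 105.9] long axis deg 3.1
z 24 centre [610.6 113.6] size [147.2 107.7] long axis deg 3.1
[625.9  24.5]
z 44 centre [605.5 111. ] size [144.7 105.9] long axis deg 3.1
z 24 centre [610.6 113.6] size [147.2 107.7] long axis deg 3.1
```

View pics/t3.png

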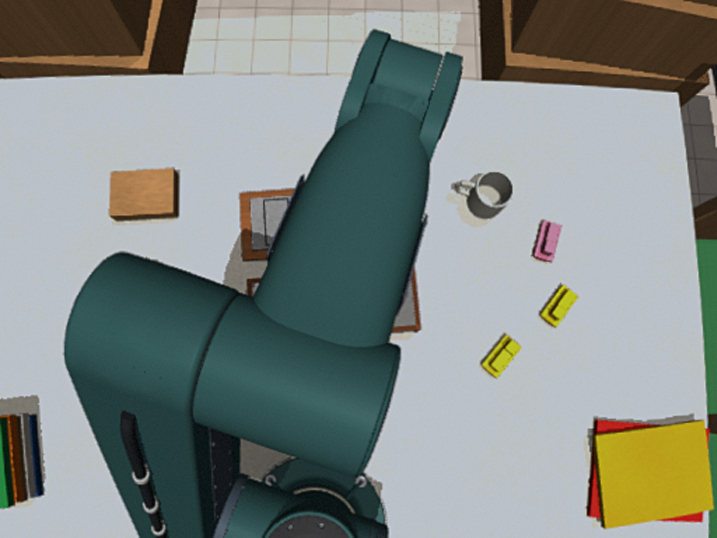

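The arm hides the stand in this view; the mug, box and look-alikes are where they were. I'll lower the third engine into bay 0.

```bash
p="python3 -m pendant"
$p '[[-1.3,0,15,0,10],[0,0,25,0,10],[0,0,25,0,10],[0,0,18,0,10],[0,0,10,0,10]]' >/dev/null
$p '[[0,0,8,0,10],[0,0,5,0,10],[0,0,3.5,0,10],[0,0,0.5,0,10],[0,0,0,0,10]]'
$p '[[0,0,0,0,28],[0,0,0,0,38],[0,0,0,0,38],[0,0,-10,0,40],[0,0,-25,0,40]]' 
$p '[[0,0,-40,0,45],[0,0,-40,0,45],[0,0,-40,0,45],[0,0,-40,0,45],[0,0,-20,0,45]]' 
python3 - <<'E'
from h import *
go(490,365,265,164.2)
E
```

```text
time_s: 27.63
eef_pos: [640.5, -114.1, 48.7]
tool_rot: [-0.153, 3.137, -0.0]
wrist_force: [0.5, 0.4, 0.2]
width: 21.1
gripper_force: 40.7
time_s: 28.05
eef_pos: [638.6, -113.5, 81.6]
tool_rot: [0.153, -3.134, -0.002]
wrist_force: [0.1, -0.7, 0.5]
width: 40.1
gripper_force: 0.0
time_s: 28.47
eef_pos: [640.5, -114.1, 269.2]
tool_rot: [-0.153, 3.132, -0.003]
wrist_force: [0.7, -0.8, 1.2]
width: 44.9
gripper_force: 0.0
t 28.5 pos [ 640.5 -114.1  269.2] h0 -174.4 q6 -0.4 w 44.9 F [ 0.7 -0.8  1.2]
YAW 21.4 SHIFT [275.2 420.    4.2] rows 11 each [25.02 38.18  0.38]
```

```bash
p="python3 -m pendant"
$p '[[0,0,0,5.35,45],[0,0,0,5.35,45],[0,0,0,5.35,45],[0,0,0,5.35,45],[10,20,0,0,45]]' >/dev/null
$p '[[14,29,0,0,45],[14,29,0,0,45],[14,29,0,0,45],[14,29,0,0,45],[14,29,0,0,45]]' >/dev/null
$p '[[14,29,0,0,45],[14,29,0,0,45],[14,29,0,0,45],[14,29,0,0,45],[14,29,0,0,45]]' >/dev/null
$p '[[14,29,0,0,45],[14,29,0,0,45],[14,29,0,0,45],[10,20,0,0,45],[8,12,0,0,45]]' >/dev/null
$p '[[0,0,0,0,45],[0,0,0,0,45],[0,0,0,0,45],[0,0,0,0,45],[0,0,0,0,45]]' >/dev/null
python3 - <<'E'
from h import *
s=snapshot("wrist");print("cam",(-np.array(s["R"]).T@s["t"]).round(0))
eng(s,(490,365),20,0)
go(490,365,60,164.2)
s=snapshot("top")
for y in(-105,-35,35): print(w(0,y).round(1));eng(s,w(0,y),44,24)
save(s,"t4.png",(150,100,450,300),2.6)
E
```

```text
cam [483. 376. 406.]
z 20 centre [490.5 369.4] size [38.6 79.6] long axis deg 164.1
z 0 centre [490.9 369. ] size [40.6 83.7] long axis deg 164.1
t 30.6 pos [555.2 355.1 263.3] h0 164.1 q6 0.72 w 45.0 F [-0.1  0.9  0.6]
YAW -0.07 SHIFT [ 65.5  -8.2 203.3] rows 5 each [13.09 -1.64 40.67]
[ 639.5 -114.8]
z 44 centre [ 637.5 -114.9] size [85.2 42.9] long axis deg 6.2
z 24 centre [ 643.2 -116.1] size [86.6 43.7] long axis deg 6.2
[632.7 -45.1]
z 44 centre [630.2 -46.4] size [85.1 42.2] long axis deg 5.2
z 24 centre [635.8 -46.4] size [86.6 43. ] long axis deg 5.2
[625.9  24.5]
z 44 centre [623.3  24.2] size [85.4 41.5] long axis deg 5.8
z 24 centre [628.7  25.4] size [86.8 42.2] long axis deg 5.8
```

View pics/t4.png

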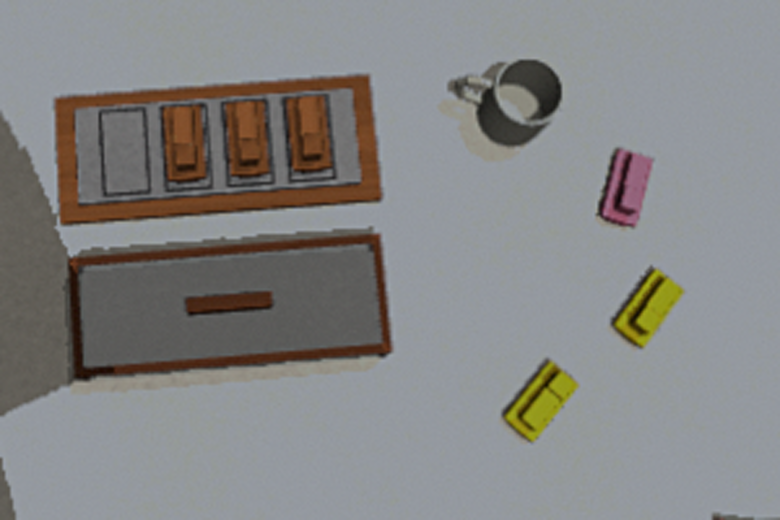

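Three engines sit in bays 0–2, straight and inside their outlines. The cover stands in front of the stand, and bay 3 is empty.

```bash
p="python3 -m pendant"
$p '[[13,-0.9,30,0,45],[13,-0.9,35,0,45],[13,-0.9,35,0,45],[13,-0.9,35,0,45],[14,-0.8,30,0,45]]' >/dev/null
$p '[[0,0,25,0,45],[0,0,15,0,45],[0,0,0,0,45],[0,0,0,0,45],[0,0,0,0,45]]'
python3 - <<'E'
from h import *
go(490.5,369,24,164.1)
E
```

```text
time_s: 31.48
eef_pos: [491.0, 369.9, 59.4]
tool_rot: [0.432, 3.11, 0.002]
wrist_force: [-0.1, 0.1, 0.5]
width: 44.8
gripper_force: 0.0
t 31.5 pos [491.  369.9  59.4] h0 164.2 q6 0.79 w 44.8 F [-0.1  0.1  0.5]
YAW 0.08 SHIFT [ 0.2 -1.  35.4] rows 1 each [ 0.24 -0.99 35.4 ]
```

```bash
p="python3 -m pendant"
$p '[[0.2,-1,12,0,45],[0,0,12,0,45],[0,0,8,0,45],[0,0,3.4,0,45],[0,0,0,0,45]]' >/dev/null
$p '[[0,0,0,0,10],[0,0,0,0,10],[0,0,0,0,10],[0,0,0,0,10],[0,0,0,0,10]]' 40 
$p '[[0,0,0,0,10],[0,0,0,0,10],[0,0,-5,0,10],[0,0,-15,0,10],[0,0,-25,0,10]]' >/dev/null
$p '[[0,0,-30,0,10],[0,0,-30,0,10],[0,0,-25,0,10],[0,0,-5,0,10],[0,0,0,0,10]]' 
python3 - <<'E'
from h import *
go(*w(0,105),160,185.57)
E
```

```text
time_s: 32.32
eef_pos: [490.1, 369.1, 23.6]
tool_rot: [0.432, 3.111, 0.001]
wrist_force: [-0.3, 0.0, 6.7]
width: 21.1
gripper_force: 41.4
time_s: 33.15
eef_pos: [490.5, 369.2, 159.7]
tool_rot: [0.432, 3.109, 0.003]
wrist_force: [-0.2, 0.8, -1.2]
width: 21.0
gripper_force: 40.6
t 33.1 pos [490.5 369.2 159.7] h0 164.2 q6 0.79 w 21.0 F [-0.2  0.8 -1.2]
YAW -21.37 SHIFT [-101.3 -286.2   -0.3] rows 7 each [-14.48 -40.89  -0.05]
```

```bash
p="python3 -m pendant"
$p '[[0,0,0,-5.4,10],[0,0,0,-5.4,10],[0,0,0,-5.3,10],[0,0,0,-5.3,10],[-6,-16,0,0,10]]' >/dev/null
$p '[[-10,-29,0,0,10],[-10,-29,0,0,10],[-10,-29,0,0,10],[-10,-29,0,0,10],[-10,-29,0,0,10]]' >/dev/null
$p '[[-10,-29,0,0,10],[-10,-29,0,0,10],[-10,-28,0,0,10],[-8,-22,0,0,10],[-7.3,-17.2,0,0,10]]' >/dev/null
$p '[[0,0,0,0,10],[0,0,0,0,10],[0,0,0,0,10],[0,0,0,0,10],[0,0,0,0,10]]' >/dev/null
python3 - <<'E'
from h import *
go(*w(0,105),48,185.57)
E
```

```text
t 34.8 pos [618.   94.7 157.6] h0 -174.3 q6 -0.08 w 21.2 F [ 0.4  0.4 -0.9]
YAW 0.09 SHIFT [ -1.1  -0.6 109.6] rows 3 each [-0.36 -0.2  36.52]
```

```bash
p="python3 -m pendant"
$p '[[-1.1,-0.6,15,0,10],[0,0,25,0,10],[0,0,25,0,10],[0,0,18,0,10],[0,0,10,0,10]]' >/dev/null
$p '[[0,0,8,0,10],[0,0,5,0,10],[0,0,3,0,10],[0,0,0.8,0,10],[0,0,0,0,10]]'
$p '[[0,0,0,0,28],[0,0,0,0,38],[0,0,0,0,38],[0,0,-10,0,40],[0,0,-25,0,40]]' 
$p '[[0,0,-40,0,45],[0,0,-40,0,45],[0,0,-40,0,45],[0,0,-40,0,45],[0,0,-30,0,45]]' >/dev/null
$p '[[-15,-20,0,0,45],[-20,-28,0,0,45],[-20,-28,0,0,45],[-15,-20,0,0,45],[0,-8,0,0,45]]' >/dev/null
$p '[[0,0,-5,0,45],[0,0,-5,0,45],[0,0,0,0,45],[0,0,0,0,45],[0,0,0,0,45]]' >/dev/null
python3 - <<'E'
from h import *
go(*w(0,0),290,185.57)
s=snapshot("wrist");print("cam",(-np.array(s["R"]).T@s["t"]).round(0))
for y in(-105,-35,35,105): print(w(0,y).round(1));eng(s,w(0,y),44,24)
save(s,"w5.png",None,1.4)
E
```

```text
time_s: 35.65
eef_pos: [619.9, 93.4, 48.5]
tool_rot: [-0.153, 3.137, -0.0]
wrist_force: [0.6, 0.0, 0.1]
width: 21.5
gripper_force: 40.5
time_s: 36.07
eef_pos: [618.0, 93.3, 81.5]
tool_rot: [0.153, -3.133, -0.0]
wrist_force: [-0.5, -1.1, -0.0]
width: 40.1
gripper_force: 0.0
t 37.3 pos [699.   -2.4 283.6] h0 -174.3 q6 -0.22 w 44.9 F [-0.4 -0.6  0.5]
YAW 0.09 SHIFT [70.2 -1.1 -6.4] rows 2 each [35.08 -0.56 -3.19]
cam [624.  -8. 426.]
[ 639.5 -114.8]
z 44 centre [ 640.2 -111.4] size [83.1 42.4] long axis deg 5.9
z 24 centre [ 641.  -116.8] size [87.4 44.6] long axis deg 5.9
[632.7 -45.1]
z 44 centre [628.1  -8.8] size [135.7 336.1] long axis deg 95.6
z 24 centre [628.3  -8.8] size [142.8 353.7] long axis deg 95.6
[625.9  24.5]
z 44 centre [624.8  26.8] size [80.9 41.6] long axis deg 5.8
z 24 centre [624.8  28.6] size [85.1 43.7] long axis deg 5.8
[619.1  94.2]
z 44 centre [621.1  94.2] size [82.9 44.2] long axis deg 5.9
z 24 centre [621.   99.6] size [87.2 46.5] long axis deg 5.9
```

View pics/w5.png

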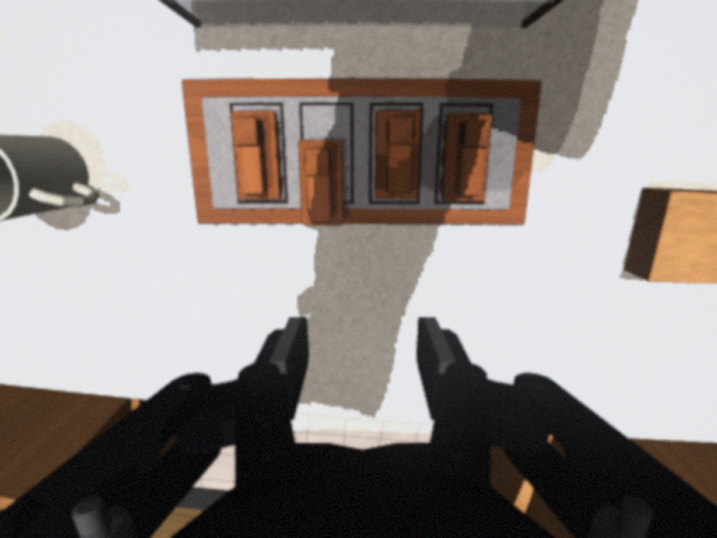

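Bay 1's engine has been knocked about 35 mm toward +x. In view pixels its near edge is at row 140, columns 303–343, and it overhangs the deck edge. The other three are good.

```bash
python3 - <<'E'
from h import *
s=snapshot("wrist")
q=lambda L:[(x/1.4,y/1.4) for x,y in L]
P=onz(s,q([(303,140),(342,140),(344,215),(303,215)]),44);print(P.round(1))
im=s["pixels"][95:170,205:260];save(s,"w6.png",(205,85,265,170),7)
e=(P[1]-P[2]);print(np.degrees(np.arctan2(e[1],e[0])))
print("stand coords",[(np.array([[np.cos(TH),np.sin(TH)],[-np.sin(TH),np.cos(TH)]])@(p[:2]-ST)).round(1) for p in P])
E
```

```text
[[620.2 -66.3  44. ]
 [616.6 -28.6  44. ]
 [689.4 -20.4  44. ]
 [693.5 -62.2  44. ]]
-173.55791176498664
stand coords [array([-14.5, -54.9]), array([-14.5, -17. ]), array([ 58.8, -15.9]), array([ 58.9, -57.9])]
```

View pics/w6.png

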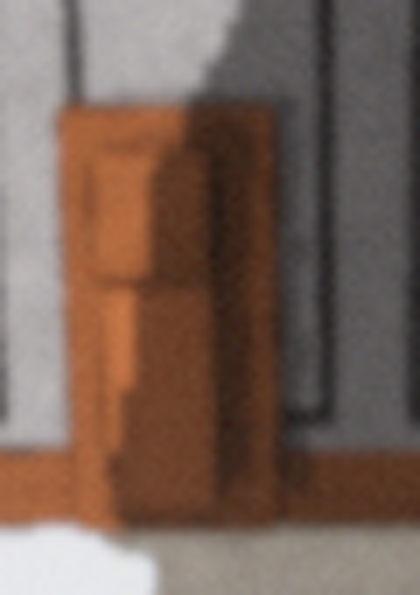

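```bash
python3 - <<'E'
from h import *
s=snapshot("wrist")
q=lambda L:[(205+x/7,85+y/7) for x,y in L]
M=np.array([[np.cos(TH),np.sin(TH)],[-np.sin(TH),np.cos(TH)]])
def sc(L,z): 
    for P in onz(s,q(L),z): print(z,P.round(1),(M@(P[:2]-ST)).round(1))
sc([(62,105),(280,103),(280,523),(75,523)],44)
sc([(90,150),(210,150),(90,280),(210,283)],74); sc([(105,290),(215,288),(110,505),(215,508)],68)
E
```

```text
44 [620.5 -69.9  44. ] [-14.5 -58.5]
44 [616.1 -27.8  44. ] [-14.9 -16.2]
44 [698.3 -20.8  44. ] [ 67.7 -17.2]
44 [702.5 -62.9  44. ] [ 67.7 -59.4]
74 [628.1 -59.7  74. ] [ -6. -49.]
74 [626.  -38.2  74. ] [ -6.  -27.4]
74 [651.  -58.3  74. ] [ 16.9 -49.9]
74 [649.4 -36.4  74. ] [ 17.5 -27.9]
68 [653.  -56.3  68. ] [ 19.1 -48.1]
68 [650.7 -35.9  68. ] [ 18.8 -27.5]
68 [693.4 -52.9  68. ] [ 59.7 -48.7]
68 [692.  -32.8  68. ] [ 60.2 -28.4]
```

```bash
python3 -c "
from h import *
go(*w(27,-38),85,185)"
```

```text
t 37.5 pos [699.1  -2.8 283.1] h0 -174.4 q6 -0.22 w 45.1 F [0.2 0.5 0. ]
YAW 0.63 SHIFT [ 42.9 -39.1 198.1] rows 5 each [ 8.57 -7.83 39.61]
```

```bash
p="python3 -m pendant"
$p '[[8.6,-7.8,20,0.6,45],[8.6,-7.8,35,0,45],[8.6,-7.8,35,0,45],[8.6,-7.8,35,0,45],[8.5,-7.9,35,0,45]]' >/dev/null
$p '[[0,0,25,0,45],[0,0,13,0,45],[0,0,0,0,45],[0,0,0,0,45],[0,0,0,0,45]]' >/dev/null
python3 -c "
from h import *
go(*w(27,-38),47.8,185)"
```

```text
t 38.3 pos [660.8 -46.   86.2] h0 -175.0 q6 -0.28 w 45.2 F [ 0.4  0.6 -0.3]
YAW 0.01 SHIFT [ 0.9  0.6 38.4] rows 1 each [ 0.91  0.6  38.43]
```

```bash
p="python3 -m pendant"
$p '[[0.9,0.6,12,0,45],[0,0,12,0,45],[0,0,10,0,45],[0,0,4.4,0,45],[0,0,0,0,45]]' >/dev/null
$p '[[0,0,0,0,10],[0,0,0,0,10],[0,0,0,0,10],[0,0,0,0,10],[0,0,0,0,10]]' 40 
$p '[[0,0,0,0,10],[0,0,0,0,10],[0,0,-5,0,10],[0,0,-10,0,10],[0,0,-10,0,10]]' >/dev/null
$p '[[0,0,0,-0.6,10],[0,0,0,0,10],[0,0,0,0,10],[0,0,0,0,10],[0,0,0,0,10]]' 
python3 - <<'E'
from h import *
go(*w(0,-35),48,185.57)
E
```

```text
time_s: 39.13
eef_pos: [659.7, -45.6, 47.5]
tool_rot: [-0.137, 3.137, -0.0]
wrist_force: [0.2, 1.0, 6.3]
width: 21.0
gripper_force: 41.6
time_s: 39.97
eef_pos: [659.0, -45.5, 71.1]
tool_rot: [0.153, -3.137, -0.0]
wrist_force: [0.2, 1.1, -1.5]
width: 21.2
gripper_force: 40.8
t 40.0 pos [659.  -45.5  71.1] h0 -174.4 q6 -0.29 w 21.2 F [ 0.2  1.1 -1.5]
YAW 0.02 SHIFT [26.1  2.9 23.1] rows 1 each [26.11  2.95 23.15]
```

```bash
p="python3 -m pendant"
$p '[[8,1,0,0,10],[10,1,0,0,10],[8.1,0.9,0,0,10],[0,0,0,0,10],[0,0,8,0,10]]' >/dev/null
$p '[[0,0,7,0,10],[0,0,5,0,10],[0,0,2.5,0,10],[0,0,0.5,0,10],[0,0,0,0,10]]'
$p '[[0,0,0,0,28],[0,0,0,0,38],[0,0,0,0,38],[0,0,-10,0,40],[0,0,-25,0,40]]' 
$p '[[0,0,-40,0,45],[0,0,-40,0,45],[0,0,-40,0,45],[0,0,-40,0,45],[0,0,-30,0,45]]' >/dev/null
$p '[[-15,5,0,0,45],[-25,10,0,0,45],[-20,10,0,0,45],[-10,5,0,0,45],[0,4,0,0,45]]' >/dev/null
$p '[[0,0,0,0,45],[0,0,0,0,45],[0,0,0,0,45],[0,0,0,0,45],[0,0,0,0,45]]' >/dev/null
python3 - <<'E'
from h import *
go(*w(0,0),290,185.57)
s=snapshot("wrist")
for y in(-105,-35,35,105): print(w(0,y).round(1));eng(s,w(0,y),44,24)
save(s,"w7.png",(100,0,420,180),2.4)
E
```

```text
time_s: 40.8
eef_pos: [633.0, -45.2, 48.2]
tool_rot: [0.153, -3.137, -0.0]
wrist_force: [-0.9, -0.9, -0.2]
width: 21.5
gripper_force: 40.9
time_s: 41.22
eef_pos: [631.4, -45.0, 82.0]
tool_rot: [0.153, -3.134, -0.002]
wrist_force: [-0.5, 0.1, -0.6]
width: 39.7
gripper_force: 0.0
t 42.5 pos [698.9  -5.  274. ] h0 -174.4 q6 -0.22 w 45.1 F [-0.5 -0.3  0.5]
YAW -0.0 SHIFT [ 69.8   1.5 -16. ] rows 2 each [34.89  0.73 -7.98]
[ 639.5 -114.8]
z 44 centre [ 640.1 -111.2] size [82.5 42.9] long axis deg 6.0
z 24 centre [ 640.9 -116.6] size [87.  45.2] long axis deg 6.0
[632.7 -45.1]
z 44 centre [633.3 -44. ] size [82.9 42.6] long axis deg 5.5
z 24 centre [633.8 -45.8] size [87.4 44.9] long axis deg 5.5
[625.9  24.5]
z 44 centre [625.7  26.7] size [81.6 41.8] long axis deg 5.8
z 24 centre [625.7  28.7] size [86. 44.] long axis deg 5.8
[619.1  94.2]
z 44 centre [620.7  93.8] size [83.6 44.1] long axis deg 5.6
z 24 centre [620.5  99.4] size [88.1 46.5] long axis deg 5.6
```

View pics/w7.png

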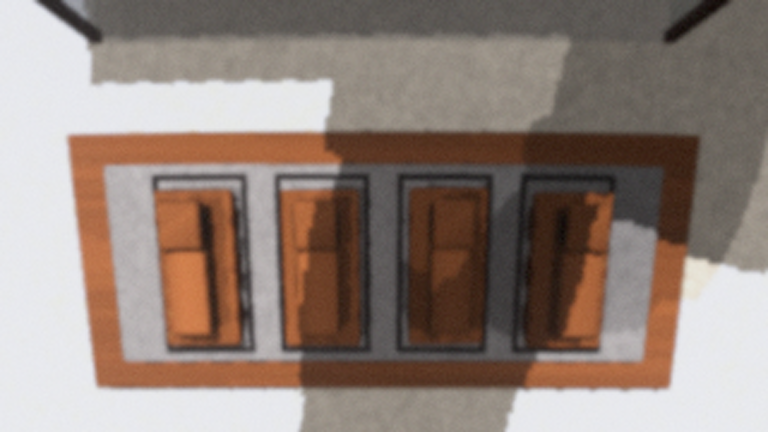

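All four engines are straight and within their outlines. Next I'll check the stand's centre and go back to the cover.

```bash
p="python3 -m pendant"
python3 - <<'E'
from h import *
s=snapshot("wrist");q=lambda L:[(100+x/2.4,y/2.4) for x,y in L]
for L,z in(([(68,136),(699,136),(672,387),(98,388)],14),([(105,165),(663,165),(645,360),(124,362)],24),([(154,177),(614,177),(600,350),(168,350)],24)):
    print(onz(s,q(L),z).mean(0).round(1))
E
$p '[[0,0,0,7,45],[0,0,0,7,45],[0,0,0,7,45],[0,0,0,7,45],[0,0,0,7,45]]' >/dev/null
$p '[[0,0,0,7,45],[0,0,0,7,45],[0,0,0,7,45],[0,0,0,7,45],[0,0,0,7,45]]' >/dev/null
$p '[[0,0,0,7,45],[0,0,0,7,45],[0,0,0,5.9,45],[0,0,0,0,45],[0,0,0,0,45]]' >/dev/null
python3 - <<'E'
from h import *
go(440.3,-29.3,200,95.7)
E
```

```text
[628.8  -8.   14. ]
[628.3  -8.1  24. ]
[628.4  -8.3  24. ]
t 43.8 pos [699.2  -4.7 273.6] h0 95.9 q6 1.35 w 45.4 F [ 0.7 -0.3 -0.1]
YAW 0.18 SHIFT [   1.2 -260.1   73.6] rows 7 each [  0.17 -37.16  10.52]
```

```bash
p="python3 -m pendant"
$p '[[0,-20,0,0.2,60],[0.2,-30,0,0,60],[0.2,-30,0,0,60],[0.2,-30,0,0,60],[0.2,-30,0,0,60]]' >/dev/null
$p '[[0.2,-30,0,0,60],[0.2,-30,0,0,60],[0,-30,0,0,60],[0,-20,0,0,60],[0,-10,0,0,60]]' >/dev/null
$p '[[0,0,0,0,60],[0,0,0,0,60],[0,0,0,0,60],[0,0,0,0,60],[0,0,0,0,60]]' >/dev/null
python3 - <<'E'
from h import *
go(440.3,-29.3,78.4,95.7)
s=snapshot("wrist")
m,l,b=blobs(s["pixels"],(0,80,10),(16,255,140),60)
g=proj(s,[[440,-29,104]])[0];print(g.round(0))
for i,st,c in b:
    if np.hypot(*(c-g))<40:
        P=onz(s,cv2.boxPoints(rect(l,i)),104);print(st,P.round(1).tolist(),P.mean(0).round(1))
E
```

```text
t 45.1 pos [441.1 -28.3 273.2] h0 95.5 q6 1.23 w 59.8 F [ 0.3  0.2 -0.1]
YAW -0.16 SHIFT [ -0.9  -0.9 194.8] rows 5 each [-0.18 -0.19 38.96]
[258. 174.]
[252 135  12  73 793] [[428.6, 15.9, 104.0], [441.2, 17.1, 104.0], [450.1, -70.5, 104.0], [436.5, -71.8, 104.0]] [439.1 -27.3 104. ]
```

```bash
p="python3 -m pendant"
$p '[[-0.9,-0.9,30,-0.1,60],[0,0,35,0,60],[0,0,35,0,60],[0,0,30,0,60],[0,0,25,0,50]]' >/dev/null
$p '[[0,0,20,0,50],[0,0,12,0,50],[0,0,7.5,0,50],[0,0,0,0,50],[0,0,0,0,50]]' 
$p '[[0,0,0,0,5],[0,0,0,0,5],[0,0,0,0,5],[0,0,0,0,5],[0,0,0,0,5]]' 60 >/dev/null
$p '[[0,0,0,0,5],[0,0,0,0,5],[0,0,0,0,5],[0,0,0,0,5],[0,0,0,0,5]]' 
$p '[[0,0,-8,0,5],[0,0,-15,0,5],[0,0,-20,0,5],[0,0,-20,0,5],[0,0,-20,0,5]]' >/dev/null
$p '[[0,0,-20,0,5],[0,0,-12,0,5],[0,0,-5,0,5],[0,0,0,0,5],[0,0,0,0,5]]' 
python3 - <<'E'
from h import *
go(629.4,-10.2,193,95.6)
E
```

```text
time_s: 45.95
eef_pos: [439.9, -29.3, 79.3]
tool_rot: [-2.11, -2.327, 0.0]
wrist_force: [-0.3, -0.2, 0.3]
width: 49.9
gripper_force: 0.0
time_s: 46.78
eef_pos: [440.2, -29.4, 79.8]
tool_rot: [2.109, 2.326, 0.001]
wrist_force: [-0.1, 1.2, 7.0]
width: 14.8
gripper_force: 58.9
time_s: 47.62
eef_pos: [439.3, -29.3, 198.7]
tool_rot: [-2.11, -2.327, 0.0]
wrist_force: [0.8, 0.3, -4.3]
width: 14.6
gripper_force: 59.2
t 47.6 pos [439.3 -29.3 198.7] h0 95.6 q6 1.22 w 14.6 F [ 0.8  0.3 -4.3]
YAW -0.0 SHIFT [  0.4 191.    5.7] rows 5 each [ 0.08 38.2   1.15]
```

```bash
p="python3 -m pendant"
$p '[[0,10,0,0,5],[0,20,0,0,5],[0,25,0,0,5],[0,25,0,0,5],[0,25,0,0,5]]' >/dev/null
$p '[[0.4,25,0,0,5],[0,25,0,0,5],[0,20,0,0,5],[0,11,0,0,5],[0,5,0,0,5]]' >/dev/null
$p '[[0,0,0,0,5],[0,0,0,0,5],[0,0,0,0,5],[0,0,0,0,5],[0,0,0,0,5]]' >/dev/null
python3 - <<'E'
from h import *
go(629.3,-10,120,95.6)
s=snapshot("wrist");save(s,"w8.png",None,1.4)
M=np.array([[np.cos(TH),np.sin(TH)],[-np.sin(TH),np.cos(TH)]])
E
```

```text
t 48.9 pos [629.2 -10.4 199.4] h0 95.6 q6 1.33 w 14.7 F [-0.3 -0.6 -4.1]
YAW -0.02 SHIFT [ 0.3  0.2 79.4] rows 2 each [ 0.17  0.08 39.68]
```

View pics/w8.png

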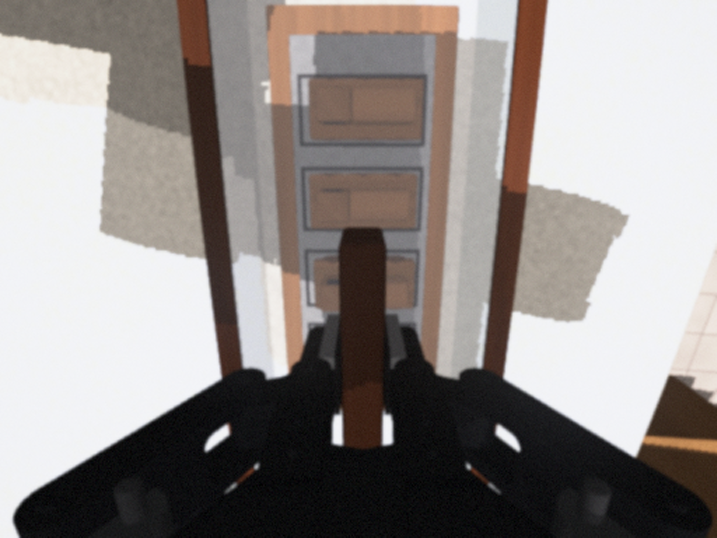

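The cover is over the stand and lined up with it, with the handle at columns 340–385, and the engines are in their bays beneath. I'll lower it in stages.

```bash
p="python3 -m pendant"
$p '[[0.3,0.2,12,0,5],[0,0,18,0,5],[0,0,18,0,5],[0,0,15,0,5],[0,0,12,0,5]]' >/dev/null
$p '[[0,0,8,0,5],[0,0,4,0,5],[0,0,0,0,5],[0,0,0,0,5],[0,0,0,0,5]]'
$p '[[0,0,3,0,5],[0,0,3,0,5],[0,0,3,0,5],[0,0,0,0,5],[0,0,0,0,5]]'
$p '[[0,0,3,0,5],[0,0,3,0,5],[0,0,2,0,5],[0,0,0,0,5],[0,0,0,0,5]]'
python3 - <<'E'
from h import *
go(629.3,-10,93,95.6)
E
```

```text
time_s: 49.75
eef_pos: [630.2, -10.0, 112.9]
tool_rot: [2.11, 2.326, 0.001]
wrist_force: [1.0, -0.1, -3.4]
width: 14.7
gripper_force: 59.2
time_s: 50.17
eef_pos: [629.6, -10.0, 102.8]
tool_rot: [-2.11, -2.327, 0.0]
wrist_force: [-0.1, -0.3, -3.2]
width: 14.9
gripper_force: 59.2
time_s: 50.58
eef_pos: [629.7, -9.9, 94.9]
tool_rot: [-2.11, -2.327, 0.0]
wrist_force: [0.1, 0.2, -3.2]
width: 14.6
gripper_force: 59.3
t 50.6 pos [629.7  -9.9  94.9] h0 95.6 q6 1.33 w 14.6 F [ 0.1  0.2 -3.2]
YAW -0.0 SHIFT [-0.  -0.4  1.9] rows 1 each [-0.02 -0.39  1.88]
```

```bash
p="python3 -m pendant"
$p '[[0,0,1.5,0,5],[0,0,0.8,0,5],[0,0,0,0,5],[0,0,0,0,5],[0,0,0,0,5]]'
$p '[[0,0,0,0,40],[0,0,0,0,50],[0,0,0,0,50],[0,0,0,0,50],[0,0,-10,0,50]]' 
$p '[[0,0,-20,0,50],[0,0,-20,0,50],[0,0,-10,0,0],[0,0,0,0,0],[0,0,0,0,0]]' 
$p '[[0,0,0,0,0],[0,0,0,0,0],[0,0,0,0,0],[0,0,0,0,0],[0,0,0,0,0]]' 20
python3 - <<'E'
from h import *
go(629.5,-10,122,95.6)
E
```

```text
time_s: 51.0
eef_pos: [630.0, -10.0, 93.9]
tool_rot: [2.11, 2.326, 0.001]
wrist_force: [-4.9, 0.7, 10.1]
width: 15.0
gripper_force: 61.0
time_s: 51.42
eef_pos: [629.0, -9.9, 101.5]
tool_rot: [-2.109, -2.326, 0.002]
wrist_force: [-0.3, 0.9, 0.2]
width: 49.8
gripper_force: 0.0
time_s: 51.83
eef_pos: [630.0, -10.0, 152.9]
tool_rot: [2.11, 2.327, 0.001]
wrist_force: [0.6, -0.3, 0.0]
width: 14.4
gripper_force: 0.0
time_s: 52.25
eef_pos: [629.6, -10.0, 152.4]
tool_rot: [-2.11, -2.327, 0.001]
wrist_force: [-0.2, 0.2, 0.8]
width: 0.0
gripper_force: 0.0
t 52.2 pos [629.6 -10.  152.4] h0 95.6 q6 1.33 w 0.0 F [-0.2  0.2  0.8]
YAW -0.01 SHIFT [-0.  -0.2 30.4] rows 1 each [-3.000e-02 -1.500e-01  3.035e+01]
```

```bash
p="python3 -m pendant"
$p '[[0,0,10,0,0],[0,0,10,0,0],[0,0,7,0,0],[0,0,3,0,0],[0,0,0,0,0]]' >/dev/null
$p '[[0,0,1,0,0],[0,0,1,0,0],[0,0,1,0,0],[0,0,0,0,0],[0,0,0,0,0]]' | grep -E "pos|force"
$p '[[0,0,0.7,0,0],[0,0,0.7,0,0],[0,0,0,0,0],[0,0,0,0,0],[0,0,0,0,0]]' | grep -E "pos|force"
```

```text
eef_pos: [629.9, -10.0, 119.9]
wrist_force: [0.5, -0.3, -0.2]
gripper_force: 0.0
eef_pos: [629.8, -9.9, 118.4]
wrist_force: [-0.1, -0.3, -0.6]
gripper_force: 0.0
```

```bash
p="python3 -m pendant"
$p '[[0,0,0.7,0,0],[0,0,0.7,0,0],[0,0,0,0,0],[0,0,0,0,0],[0,0,0,0,0]]' | grep -E "pos|wrist"
$p '[[0,0,0.6,0,0],[0,0,0.6,0,0],[0,0,0,0,0],[0,0,0,0,0],[0,0,0,0,0]]' | grep -E "pos|wrist"
```

```text
eef_pos: [629.9, -10.0, 118.0]
wrist_force: [-4.7, -0.1, 12.5]
eef_pos: [630.0, -10.0, 117.9]
wrist_force: [-8.9, 0.8, 26.1]
```

```bash
p="python3 -m pendant"
$p '[[0,0,0,0,0],[0,0,0,0,0],[0,0,0,0,0],[0,0,0,0,0],[0,0,0,0,0]]' | grep -E "pos|wrist"
$p '[[0,0,0,0,0],[0,0,0,0,0],[0,0,0,0,0],[0,0,-5,0,0],[0,0,-20,0,0]]' >/dev/null
$p '[[0,0,-35,0,0],[0,0,-35,0,0],[0,0,-35,0,0],[0,0,-30,0,0],[0,0,-30,0,0]]' | grep -E "pos|wrist"
$p '[[0,0,0,0,0],[0,0,0,0,0],[0,0,0,0,0],[0,0,0,0,0],[0,0,0,0,0]]' | grep -E "pos|wrist"
python3 - <<'E'
from h import *
s=snapshot("wrist");save(s,"w9.png",None,1.4)
E
```

```text
eef_pos: [630.0, -10.0, 117.9]
wrist_force: [-9.1, 1.5, 25.5]
eef_pos: [629.5, -9.9, 307.7]
wrist_force: [0.8, 0.2, -0.6]
eef_pos: [629.4, -9.9, 304.7]
wrist_force: [-0.6, 0.1, -0.6]
```

View pics/w9.png

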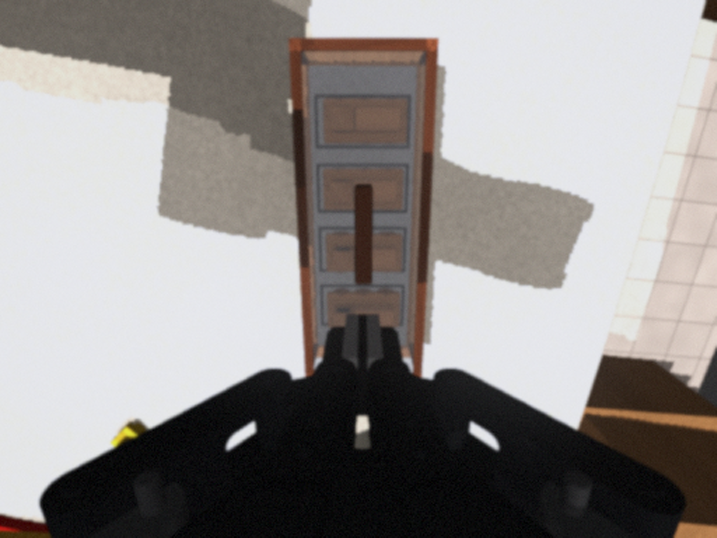

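The cover is home, with its handle spanning (363,185) to (363,283) in view pixels, the same as at the start. All four engines are in their bays under it.

```bash
python3 -c "
from workcell import *
print(sign_off())"
```

```text
the job is handed in; nothing more can be done
None
```

I handed the job in with all four engines parked in the bays and the cover put back, released and pressed home with about 25 N; the bay 1 engine was knocked aside partway and I put it back, and no verdict came back.

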